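# Clear the doming bench: punches to the tray, block to the pad, rings on the spring feeder

## Task

Sort the loose steel pieces on the bench: lay both doming punches flat in the open wooden tray, stand the cube-shaped doming block in the middle of the raised wooden pad, and load the two rings on the spring feeder's spindle, the big ring first and the small one on top of it. Push the rings down so that the feeder's follower is fully down at its stop and both rings lie flat on it, and leave everything released and at rest.

Things in the scene. Friction and masses are not known exactly. Their poses are not given: they have to be found in the camera images.
- big_ring_mid (a point): Big plain steel ring lying flat on the bench: outside diameter 54 mm, hole 20 mm, 14 mm thick, about 0.2 kg. The point is its centre, 7 mm above its underside; z is its axis.
- small_ring_mid (a point): Small plain steel ring lying flat: outside diameter 38 mm, hole 20 mm, 14 mm thick, about 0.1 kg. The point is its centre, 7 mm above its underside; z is its axis.
- block_mid (a point): Doming block: a dark steel 44 mm cube with round dimples in its faces, about 0.5 kg, standing on the bench. The point is its centre, 22 mm up; x and y are square to its side faces.
- long_punch_mid (a point): Long doming punch lying flat: 86 mm long, an 18 mm square steel shank, a neck and a ball end of 18 mm diameter, about 0.14 kg. The point is half-way along it, 9 mm up; x runs along it towards the ball. The square shank reaches from 43 mm behind to 17 mm ahead of the point.
- short_punch_mid (a point): Short doming punch lying flat: 70 mm long, otherwise as the long one, about 0.10 kg. The point is half-way along it, 9 mm up; x runs along it towards the ball. The square shank reaches from 35 mm behind to 9 mm ahead of the point.
- tray: Fixed open wooden tray for the punches: outside 112 mm along its x and 142 mm along its y, 18 mm high, walls 6 mm (inside 100 x 130 mm); the inner floor is 6 mm above the bench. There is room for both punches side by side, each along the tray's x. Origin: centre of its underside on the bench.
- pad: Fixed flat wooden pad for the doming block: 84 x 84 mm, its top 18 mm above the bench, sides along its x and y. Origin: centre of its underside on the bench.
- feeder: Fixed spring feeder: green round base of 90 mm diameter, 12 mm high, a 34 mm collar up to 32 mm, and an upright steel spindle of 12 mm diameter on its axis, straight up to 78 mm above the bench and then tapering to a 5 mm tip at 88 mm. Round the spindle rides the follower, a brass disc of 36 mm diameter. Origin: centre of its underside on the bench; z is the spindle's axis.
- follower (a joint): How far the feeder's follower is pushed down, in m: 0 = up, its top 64 mm above the bench; 0.024 = fully down at its stop, its top 40 mm above the bench. A light spring (50 N/m) lifts it but a 6 N friction brake outweighs the spring, so it takes about 6 to 8 N to push and stays where it is pushed. At the start it is 0 to 0.004. While it is up there is room for only one ring on the straight spindle.
Things that resemble listed ones, but are neither listed nor needed, are in the scene too. Leave any orange or white look-alike of the feeder alone.

How it is judged:
By the outcome, as a careful person would: the job done as asked, in the order asked, and still so for the second after the job is handed in, with the robot touching nothing.
It also fails if it takes over 134 s, if anything falls off the work surface, if the arm or the gripper's body presses on something with over 40 N, if the wrist force passes 120 N, or if a joint passes its speed limit or range.

## Robot

A 6-joint arm with a two-finger parallel gripper is mounted at the origin on the work surface. World frame = base frame: x ahead of the robot, y to its left, z up, the work surface at z = 0. Lengths are in m, angles in rad, forces in N, time in s.
With the tool pointing down it reaches from about 0.375 to 0.9 m from the base axis. Payload 3.1 kg.
Tool frame: the origin (TCP) lies at the very end of the fingers, on their centre line; the grasp point (between the pads) lies 19 mm behind it (robot.hold_point_z is the z of the grasp point in the tool frame, in m); z points along the fingers, y is the direction in which the jaws open and shut (so a half turn about z gives the same grasp; the last joint's range is limited). The gripper opens to 87 mm and grips with 3 to 60 N. Pads are 19 mm wide; open, the fingers measure 117 mm over their backs; the gripper's body (75 mm by 190 mm) begins 51 mm behind the grasp point.
Start: joints at [-1.387, 0.527, 1.433, -0, 1.181, -0.178], TCP at [0.222, -0.584, 0.223] pointing down, gripper open.
Joint ranges: [-3.08, 3.08], [-0.75, 2.2], [0.22, 2.44], [-1.43, 4.57], [0, 2.65], [-2.85, 2.85]. Speed limits (rad/s): [2.79, 2.79, 3.14, 3.14, 3.14, 3.14].

## Interface

Orientations are given as a unit quaternion [x, y, z, w].
In Python, from rig import robot, viewer, spotter gives the robot as it stands.
- The arm moves only by the shell command python3 -m crank 'ROWS' [FORCE]. ROWS is text: rows parted by semicolons, each of 7 numbers parted by spaces: the turn, a rotation vector about the tool's x, y, z in units of 5 degrees (1.0 is 5 degrees), then the shift along the tool's x, y, z in units of 40 mm (1.0 is 40 mm), then the gripper's target within -1 to 1 (shut at 1, half-way at 0, fully open at -1). A call has 1 to 5 rows; each row shifts and turns the pose as measured when the row begins, along the tool's axes as they then stand; what a row does not reach is not made up. A row lasts 1/8 s, in which the tool goes at most 62.5 mm and 10.7 degrees, less where a joint would pass 70% of its speed; a pose out of reach is approached as far as the arm can. A call is refused whole if a number of a shift passes 1 or a number of a turn 1, either way. A call with a gripper value outside its range is refused whole. The fingers move at their own pace and stop on an object; FORCE is the grip in N (left out, the last holds). Time passes only in rows, so rows that do not move let the fingers close. It gives the time, the measured TCP pose, the force and the opening at its end, in the units of the state.
- robot.get_obs(): the state, without advancing time (a new reading comes with each control period).
- viewer.camera(name): name is "scene" or "top" or "wrist"; returns a dict with "img" (420x560x3 uint8, red, green, blue), "camera_matrix" (3x3 intrinsics, pixels), "distortion" ([k1, k2, p1, p2, k3] as OpenCV has them; the pictures are not rectified), "xyz" and "attitude" of the camera in the world. Camera axes: x right, y down, z forward; pixel columns grow to the right and rows downward; lengths in m; the calibration is good to about 2 mm. A picture is of the moment at which its call begins. There is no depth.
- robot.hand_in(): hands the job in, once; it reports no verdict.
Trained networks look in a picture, given as the dict that the camera call returned (one of the last four; its "shot" number tells which), for a name from the list of things; names that differ only in an ending like _2 or _b are one class to them, and where a whole thing is asked for, a point or a joint stands for the part that bears it (a point fixed in the world has none). Each returns a list of dicts, best first, with "score" (0 to 1); they miss things now and then, are a little off and sometimes report something else, mostly with a low value. They report only what shows in the picture. A call takes as long as a camera call. They do not tell look-alikes from the thing itself.
- spotter.boxes_of(name, picture): "at" ([x, y, z] in m, in the coordinates of the camera as it stood for that picture, good to about 4 mm: the middle of the surface that is visible of it).
The state is a dict: "time": time; "q": joint angles; "joint_velocities": joint speeds; "joint_torque": joint torques, N m; "position": TCP position; "tool_rot": TCP orientation; "ft_force": force on the tool from outside, world axes, zero at the start; "moment": the same for the moment, N m; "grip_width": finger opening in m.
Only numpy, scipy, OpenCV 4.12 (cv2) and the standard library are available. Lean on these libraries where they do the work, as an engineer would, in place of code of your own. Each camera call takes 0.05 s, during which the arm holds its last target.

## Working session

There is one attempt and no reset: what is moved stays moved. The work goes in short steps, Python scripts to look and compute and a shell command to move; the robot and the scene stay as the last step left them, time stands still between calls to the robot, and variables do not carry over. Pictures are saved under pics/ and viewed, and the job is handed in when it is done.

```bash
ls -la; mkdir -p pics
python3 - <<'E'
from rig import robot, viewer, spotter
import cv2,numpy as np
print(robot.get_obs()); print(robot.hold_point_z)
for n in ["scene","top"]:
    p=viewer.camera(n); cv2.imwrite(f"pics/{n}0.png",p["img"][:,:,::-1])
    print(n,p["camera_matrix"],p["distortion"],p["xyz"],p["attitude"],p["shot"])
    for k in ["big_ring_mid","small_ring_mid","block_mid","long_punch_mid","short_punch_mid","tray","pad","feeder","follower"]:
        try: print(k,[(np.round(d["at"],4),round(d["score"],2)) for d in spotter.boxes_of(k,p)])
        except Exception as e: print(k,e)
E
```

```text
total 12
drwxr-xr-x  3 agent agent 4096 Dec  6 20:05 .
drwxr-xr-x 23 root  root  4096 Dec  6 20:05 ..
drwxr-xr-x  2 agent agent 4096 Dec  6 20:05 pics
{'time': 0.0, 'q': array([-1.38648911e+00,  5.28463213e-01,  1.43391176e+00,  5.37718139e-05,
        1.18136605e+00, -1.78498426e-01]), 'joint_velocities': array([ 0.00093848, -0.00032244, -0.00025368, -0.001236  , -0.00112264,
        0.00029814]), 'joint_torque': array([ 5.46308329e-04, -4.40044570e+01, -1.76594371e+01,  6.32212101e-02,
        5.82743017e-02, -1.79556300e-04]), 'position': array([ 0.22171915, -0.58357288,  0.22157043]), 'tool_rot': array([ 9.83592856e-01,  1.80399386e-01,  2.17419044e-05, -1.07425067e-03]), 'ft_force': array([ 0.1510739 , -0.8400268 , -0.42065632]), 'moment': array([0.01920393, 0.02272578, 0.02937143]), 'grip_width': 0.08711825782411757}
-0.0187
scene [[399.0111619    0.         279.47787074]
 [  0.         399.0111619  210.47508425]
 [  0.           0.           1.        ]] [-0.02832518  0.          0.          0.          0.        ] [0.94096694 0.67335851 0.85362804] [ 0.28561633  0.878008   -0
[... 1170 characters left out ...]
9)]
small_ring_mid [(array([0.3575, 0.1478, 0.9879]), 0.58)]
block_mid [(array([-0.0778,  0.0559,  0.9743]), 0.91)]
long_punch_mid [(array([-0.1992,  0.1389,  0.9897]), 0.66)]
short_punch_mid [(array([0.2004, 0.088 , 0.9936]), 0.79)]
tray [(array([ 0.4149, -0.0299,  1.0142]), 0.77)]
pad [(array([ 0.0625, -0.1321,  1.0131]), 0.75)]
feeder [(array([-0.2525, -0.0318,  1.0073]), 0.96), (array([-0.3192,  0.1052,  0.9993]), 0.81), (array([-0.3886, -0.0501,  1.0154]), 0.6), (array([-0.1342, -0.0451,  1.0139]), 0.58)]
follower [(array([-0.325 ,  0.0948,  0.9457]), 0.62), (array([-0.2614, -0.0372,  0.9646]), 0.6), (array([-0.3971, -0.0578,  0.9647]), 0.59), (array([-0.1383, -0.0569,  0.965 ]), 0.46)]
```

View pics/scene0.png

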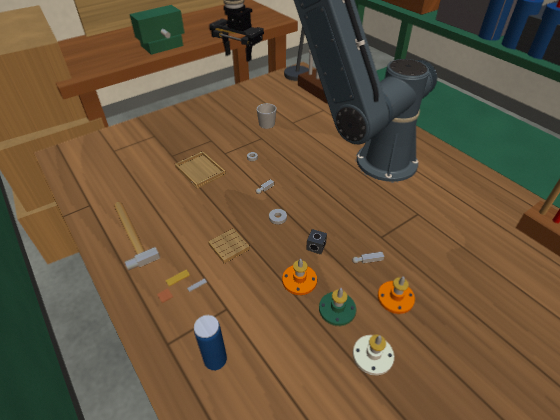

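View pics/top0.png

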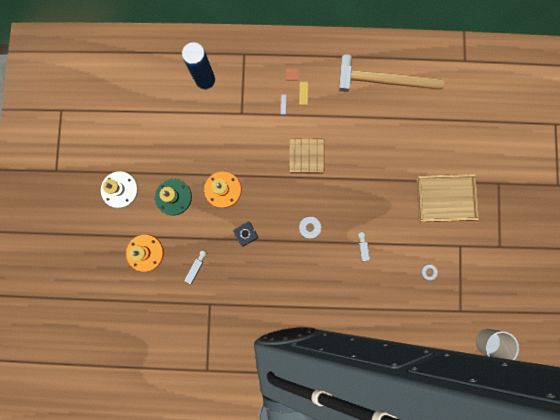

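The pictures show (top view) the green feeder at (173,196), tray (448,198), pad (307,156), big ring (310,228), small ring (429,272), block (245,233), long punch (195,267) and short punch (364,247). The orange and white feeders are look-alikes. Next I'll measure.

```bash
cat > h.py <<'E'
from rig import robot, viewer, spotter
import cv2,numpy as np
from scipy.spatial.transform import Rotation as R
def ray(p,uv):
    uv=np.asarray(uv,float).reshape(-1,1,2)
    n=cv2.undistortPoints(uv,np.array(p["camera_matrix"]),np.array(p["distortion"])).reshape(-1,2)
    d=np.c_[n,np.ones(len(n))]
    return R.from_quat(p["attitude"]).apply(d)
def onplane(p,uv,z):
    d=ray(p,uv); o=np.array(p["xyz"]); t=(z-o[2])/d[:,2]
    return (o+d*t[:,None])[:,:2]
def proj(p,X):
    r=R.from_quat(p["attitude"]).inv().as_matrix()
    X=np.asarray(X,float).reshape(-1,3)
    uv,_=cv2.projectPoints(X,cv2.Rodrigues(r)[0],-r@np.array(p["xyz"]),np.array(p["camera_matrix"]),np.array(p["distortion"]))
    return uv.reshape(-1,2)
def world(p,at): return R.from_quat(p["attitude"]).apply(at)+np.array(p["xyz"])
def plan(x,y,z,yaw=None,step=0.039):
    """rows to TCP x,y,z, tool x axis at yaw deg (mod 180), tool down. prints rows"""
    o=robot.get_obs(); P=np.array(o["position"]); Q=R.from_quat(o["tool_rot"])
    c=Q.as_matrix()[:,0]; y0=np.degrees(np.arctan2(c[1],c[0]))
    if yaw is None: yaw=y0
    d=(yaw-y0+90)%180-90
    if isinstance(yaw,str): d=float(yaw)
    G=R.from_euler('z',y0+d,degrees=True)*R.from_quat([1,0,0,0])
    T=np.array([x,y,z]); e=(Q.inv()*G).as_rotvec(degrees=True)
    loc=Q.inv().apply(T-P)
    n=int(max(np.ceil(np.abs(e).max()/4.9),np.ceil(np.linalg.norm(T-P)/step),1))
    print("t=%.2f"%o["time"],"pos",P.round(4),"yaw %.1f"%y0,"tilt err deg",e.round(2),"F",np.round(o["ft_force"],1),"w %.4f"%o["grip_width"],"q6 %.2f q5 %.2f"%(o["q"][5],o["q"][4]))
    rv=e/n
    for i in range(n):
        Qi=Q*R.from_rotvec(rv*i,degrees=True)
        s=Qi.inv().apply((T-P)/n)/0.04
        print(" ".join("%.2f"%v for v in np.r_[rv/5,s]))
def st():
    o=robot.get_obs(); c=R.from_quat(o["tool_rot"]).as_matrix()
    print("t=%.2f"%o["time"],np.round(o["position"],4),"yaw %.1f"%np.degrees(np.arctan2(c[1,0],c[0,0])),"zax",c[:,2].round(3),"F",np.round(o["ft_force"],1),"w %.4f"%o["grip_width"])
E
python3 - <<'E'
from h import *
p=viewer.camera("wrist"); cv2.imwrite("pics/w0.png",p["img"][:,:,::-1]); print(p["camera_matrix"],p["xyz"],R.from_quat(p["attitude"]).as_matrix().round(2))
p=viewer.camera("top")
for k,z in dict(big_ring_mid=.014,small_ring_mid=.014,block_mid=.044,long_punch_mid=.018,short_punch_mid=.018,tray=.01,pad=.018,feeder=.02,follower=.064).items():
    for d in spotter.boxes_of(k,p):
        w=world(p,d["at"]); print(k,w.round(3),round(d["score"],2),proj(p,w).round(0))
print("px",onplane(p,[(173,196),(448,198),(307,156),(310,228),(429,272),(245,233),(195,267),(364,247)],0.01).round(3))
crop=p["img"][120:300,90:490]; cv2.imwrite("pics/topc.png",cv2.resize(crop,(800,360),interpolation=cv2.INTER_CUBIC)[:,:,::-1])
E
```

```text
[[351.34514767   0.         280.2243941 ]
 [  0.         351.34514767 211.5705078 ]
 [  0.           0.           1.        ]] [ 0.28452937 -0.55960802  0.38534309] [[ 0.36 -0.91 -0.23]
 [-0.93 -0.34 -0.09]
 [ 0.    0.25 -0.97]]
big_ring_mid [ 0.465 -0.003  0.013] 0.9 [[310. 226.]]
small_ring_mid [ 0.364 -0.29   0.015] 0.74 [[428. 272.]]
block_mid [0.44  0.149 0.043] 0.74 [[245. 235.]]
block_mid [0.636 0.009 0.019] 0.47 [[306. 156.]]
long_punch_mid [0.355 0.265 0.017] 0.6 [[196. 269.]]
tray [ 0.546 -0.343  0.009] 0.7 [[449. 198.]]
pad [0.635 0.007 0.017] 0.89 [[307. 157.]]
feeder [0.544 0.208 0.012] 0.95 [[224. 191.]]
feeder [0.53  0.326 0.012] 0.66 [[176. 196.]]
feeder [0.54  0.462 0.007] 0.59 [[122. 190.]]
feeder [0.389 0.388 0.011] 0.59 [[147. 253.]]
follower [0.542 0.469 0.063] 0.67 [[109. 186.]]
follower [0.552 0.214 0.062] 0.64 [[218. 185.]]
follower [0.528 0.33  0.058] 0.5 [[169. 194.]]
follower [0.39  0.391 0.066] 0.48 [[138. 253.]]
px [[ 0.53   0.332]
 [ 0.545 -0.34 ]
 [ 0.638  0.007]
 [ 0.462 -0.004]
 [ 0.364 -0.293]
 [ 0.445  0.152]
 [ 0.359  0.27 ]
 [ 0.42  -0.136]]
```

View pics/w0.png

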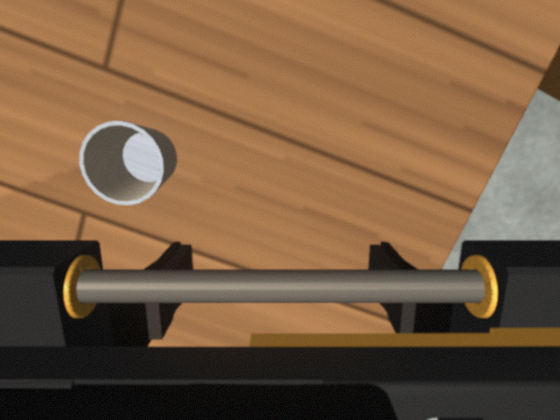

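View pics/topc.png

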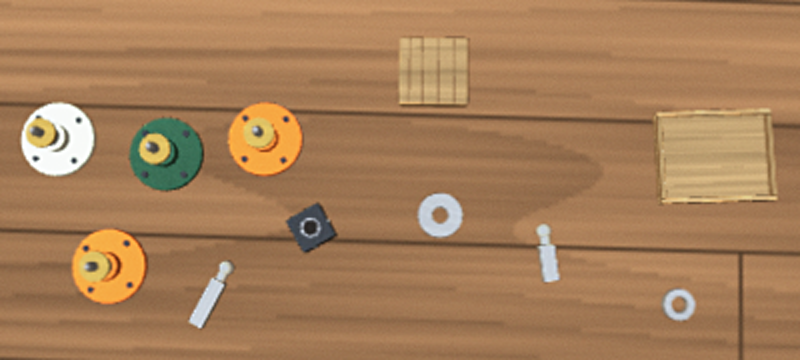

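The wrist view is forward-tilted and clear above the fingers (a cup at (130,160)). The top crop confirms which objects are which. Next, sub-pixel shapes in the top picture.

Run:
```python
from h import *
p=viewer.camera("top"); im=p["img"].astype(int)
hsv=cv2.cvtColor(p["img"],cv2.COLOR_RGB2HSV)
grey=((hsv[...,1]<60)&(hsv[...,2]>110)).astype(np.uint8)
dark=((hsv[...,2]<75)).astype(np.uint8)
green=((hsv[...,0]>65)&(hsv[...,0]<95)&(hsv[...,1]>100)).astype(np.uint8)
def blob(m,c,r,z,name):
    n,l,s,ce=cv2.connectedComponentsWithStats(m)
    best=None
    for i in range(1,n):
        if np.hypot(*(ce[i]-c))<r and s[i,4]>15 and (best is None or s[i,4]>s[best,4]): best=i
    if best is None: print(name,"none");return
    ys,xs=np.nonzero(l==best); W=onplane(p,np.c_[xs,ys],z)
    rect=cv2.minAreaRect((W*1000).astype(np.float32))
    c0=W.mean(0); u,sv,vt=np.linalg.svd(W-c0)if len(W)<3000 else (0,0,np.eye(2))
    bb=[xs.min(),xs.max(),ys.min(),ys.max()]
    print(name,"area",len(xs),"bb",bb,"mean",c0.round(4),"rect",np.round(rect[0],1),np.round(rect[1],1),round(rect[2],1),"pca deg",np.degrees(np.arctan2(vt[0][1],vt[0][0])).round(1))
blob(grey,(310,228),8,.014,"big"); blob(grey,(429,272),8,.014,"small")
blob(grey,(364,249),10,.012,"short"); blob(grey,(195,269),12,.012,"long")
blob(dark,(245,233),10,.044,"block"); blob(green,(173,197),10,.012,"feeder")
for n,c in (("tray",(448,198)),("pad",(307,156))):
    x,y=c; s=60 if n=="tray" else 35
    cr=p["img"][y-s//2-15:y+s//2+15,x-s//2-20:x+s//2+20]; cv2.imwrite(f"pics/{n}c.png",cv2.resize(cr,None,fx=7,fy=7,interpolation=cv2.INTER_CUBIC)[:,:,::-1]); print(n,"origin",x-s//2-20,y-s//2-15,cr.shape)
```

```text
big area 353 bb [np.int64(299), np.int64(320), np.int64(216), np.int64(238)] mean [ 0.4634 -0.0029] rect [463.9  -2.9] [53.  50.6] 1.5 pca deg 151.6
small area 172 bb [np.int64(421), np.int64(437), np.int64(264), np.int64(279)] mean [ 0.365  -0.2917] rect [ 365.7 -291.9] [35.7 38.8] 1.5 pca deg -93.4
short area 211 bb [np.int64(358), np.int64(369), np.int64(232), np.int64(260)] mean [ 0.4199 -0.1336] rect [ 422.3 -133.6] [68.3 19.5] 9.0 pca deg -169.6
long area 253 bb [np.int64(184), np.int64(206), np.int64(251), np.int64(283)] mean [0.3586 0.2698] rect [361.2 269. ] [18.6 86.3] 64.3 pca deg 153.1
block area 33 bb [np.int64(242), np.int64(257), np.int64(231), np.int64(245)] mean [0.4298 0.1338] rect [427.8 136.1] [14.5 42.9] 51.3 pca deg 133.1
feeder area 708 bb [np.int64(156), np.int64(190), np.int64(180), np.int64(214)] mean [0.5254 0.3277] rect [527.3 331.7] [84.  83.8] 2.9 pca deg 154.6
tray origin 398 153 (90, 100, 3)
pad origin 270 124 (64, 74, 3)
```

```bash
python3 -c "
import cv2,numpy as np
a=cv2.imread('pics/trayc.png');b=cv2.imread('pics/padc.png');print(a.shape,b.shape)
h=max(a.shape[0],b.shape[0]);f=lambda i:cv2.copyMakeBorder(i,0,h-i.shape[0],0,0,0)
c=np.hstack([f(a),f(b)]);c=cv2.resize(c,None,fx=.64,fy=.64);print(c.shape);cv2.imwrite('pics/tp.png',c)"
```

```text
(630, 700, 3) (448, 518, 3)
(403, 780, 3)
```

View pics/tp.png

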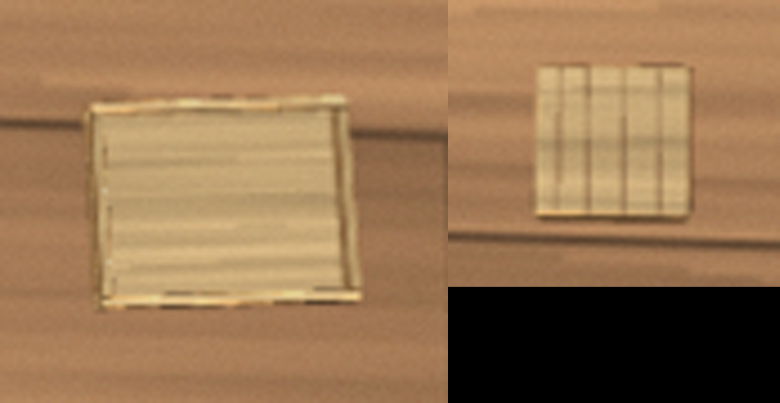

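The tray's corners are at about (92,102), (345,98), (360,298), (100,304) in the crop and the pad's at (536,66), (692,66), (690,215), (537,215).

Run:
```python
from h import *
p=viewer.camera("top")
def f(pts,ox,oy,sx): return [((x-sx)/4.48+ox-.4,y/4.48+oy-.4) for x,y in pts]
for n,pts,ox,oy,sx,z in (("tray",[(92,102),(345,98),(360,298),(100,304)],398,153,0,.018),("pad",[(536,66),(692,66),(690,215),(537,215)],270,124,448,.018)):
    W=onplane(p,f(pts,ox,oy,sx),z)
    print(n,W.round(4).tolist(),W.mean(0).round(4),"sides",[np.linalg.norm(W[i]-W[(i+1)%4]).round(4) for i in range(4)])
    for i in range(4):
        d=W[(i+1)%4]-W[i]; print(np.degrees(np.arctan2(d[1],d[0])).round(1))
c=p["img"][210:260,220:270]; cv2.imwrite("pics/blk.png",cv2.resize(c,(500,500),interpolation=cv2.INTER_CUBIC)[:,:,::-1])
plan(0.36,-0.145,0.2,9)
```

```text
tray [[0.5972, -0.2641], [0.6039, -0.4035], [0.4947, -0.4103], [0.4873, -0.2684]] [ 0.5458 -0.3366] sides [np.float64(0.1396), np.float64(0.1094), np.float64(0.1421), np.float64(0.1099)]
-87.2
-176.5
93.0
2.2
pad [[0.6794, 0.0521], [0.6819, -0.0331], [0.5993, -0.0336], [0.5968, 0.0493]] [0.6393 0.0087] sides [np.float64(0.0853), np.float64(0.0826), np.float64(0.0829), np.float64(0.0826)]
-88.3
-179.6
91.7
2.0
t=1.65 pos [ 0.2219 -0.5843  0.2226] yaw 20.8 tilt err deg [ 0.   -0.   11.79] F [-0.5 -0.4 -0.9] w 0.0869 q6 -0.18 q5 1.18
0.00 -0.00 0.20 0.59 -0.75 0.05
0.00 -0.00 0.20 0.58 -0.76 0.05
0.00 -0.00 0.20 0.57 -0.77 0.05
0.00 -0.00 0.20 0.55 -0.78 0.05
0.00 -0.00 0.20 0.54 -0.79 0.05
0.00 -0.00 0.20 0.53 -0.80 0.05
0.00 -0.00 0.20 0.51 -0.81 0.05
0.00 -0.00 0.20 0.50 -0.82 0.05
0.00 -0.00 0.20 0.49 -0.83 0.05
0.00 -0.00 0.20 0.47 -0.84 0.05
0.00 -0.00 0.20 0.46 -0.84 0.05
0.00 -0.00 0.20 0.44 -0.85 0.05
```

View pics/blk.png

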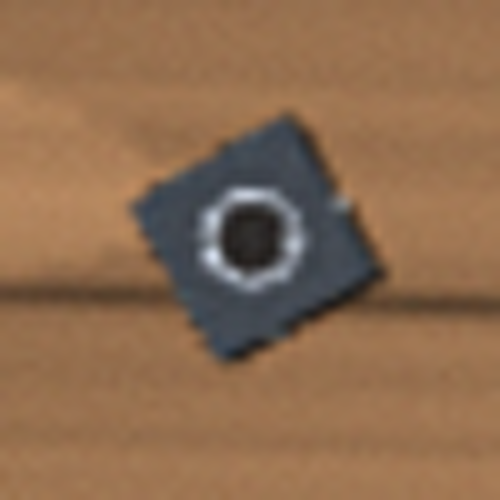

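The block's top corners are at about (288,113), (385,270), (230,362), (135,208) in the crop, so it's turned by ~27-30°. Now moving to the short punch.

```bash
python3 -m crank '0 0 0.2 0.7 -0.72 0.1 -1; 0 0 0.2 0.7 -0.73 0.1 -1; 0 0 0.2 0.68 -0.75 0.1 -1; 0 0 0.2 0.67 -0.76 0.1 -1; 0 0 0.2 0.66 -0.77 0.1 -1'; python3 -m crank '0 0 0.2 0.64 -0.78 0.1 -1; 0 0 0.2 0.63 -0.79 0.1 -1; 0 0 0.2 0.62 -0.8 0.1 -1; 0 0 0.2 0.6 -0.8 0.1 -1; 0 0 0.2 0.6 -0.8 0.1 -1'; python3 -c "
from h import *
plan(.412,-.135,.15,9.5)"
```

```text
time: 2.28
position: [0.3045, -0.3987, 0.2021]
tool_rot: [0.991, 0.133, 0.001, 0.003]
ft_force: [1.1, -0.4, 1.0]
grip_width: 0.087
time: 2.9
position: [0.3916, -0.211, 0.1818]
tool_rot: [0.996, 0.088, 0.002, 0.005]
ft_force: [0.2, 0.3, 0.2]
grip_width: 0.0869
t=2.90 pos [ 0.3916 -0.211   0.1818] yaw 10.0 tilt err deg [ 0.55 -0.19  0.54] F [0.2 0.3 0.2] w 0.0869 q6 0.65 q5 0.86
0.04 -0.01 0.04 0.28 -0.60 0.26
0.04 -0.01 0.04 0.28 -0.60 0.26
0.04 -0.01 0.04 0.27 -0.60 0.26
```

```bash
python3 -m crank '0.04 0 0.04 0.28 -0.6 0.26 -1; 0.04 0 0.04 0.28 -0.6 0.26 -1; 0.04 0 0.04 0.28 -0.6 0.26 -1; 0 0 0 0 0 0 -1'
python3 - <<'E'
from h import *
st()
p=viewer.camera("wrist")
for k in ["short_punch_mid"]:
    for d in spotter.boxes_of(k,p): print(k,world(p,d["at"]).round(4),round(d["score"],2))
im=p["img"].copy()
a=np.radians(9.5); c=np.array([.422,-.1336]); ux=np.array([np.cos(a),np.sin(a)]);uy=np.array([-ux[1],ux[0]])
pts=[np.r_[c+s*ux+t*uy,.018] for s,t in((-.035,-.009),(.009,-.009),(.009,.009),(-.035,.009))]
cv2.polylines(im,[proj(p,pts).astype(np.int32)],True,(255,0,0),1)
cv2.imwrite("pics/w1.png",im[:,:,::-1])
E
```

```text
time: 3.4
position: [0.4145, -0.1303, 0.1502]
tool_rot: [0.996, 0.085, 0.003, 0.0]
ft_force: [-0.1, -0.1, 1.0]
grip_width: 0.0869
t=3.40 [ 0.4145 -0.1303  0.1502] yaw 9.7 zax [ 0.005  0.    -1.   ] F [-0.1 -0.1  1. ] w 0.0869
short_punch_mid [ 0.4215 -0.1312  0.0154] 0.89
```

View pics/w1.png

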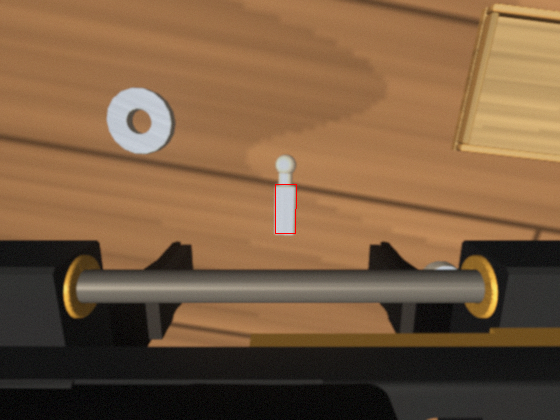

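The overlaid outline (from the top picture) fits the shank at (285,209) to within a pixel, so the measurements hold. Descending.

```bash
python3 -m crank '0 0.05 0 -0.02 0.04 0.9 -1; 0 0.05 0 -0.02 0.04 0.9 -1; 0 0 0 -0.02 0.02 0.9 -1; 0 0 0 -0.02 0.02 0.75 -1'; python3 -c "
from h import *
plan(.412,-.135,.004,9.5)"
```

```text
time: 4.0
position: [0.4218, -0.1469, 0.0138]
tool_rot: [0.997, 0.082, 0.016, 0.007]
ft_force: [1.5, -0.7, 0.1]
grip_width: 0.0866
t=4.00 pos [ 0.4218 -0.1469  0.0138] yaw 9.4 tilt err deg [ 0.98 -1.73 -0.14] F [ 1.5 -0.7  0.1] w 0.0866 q6 0.79 q5 0.36
0.20 -0.35 -0.03 -0.20 -0.34 0.23
```

```bash
python3 -m crank '0.2 -0.35 -0.03 -0.2 -0.34 0.2 -1; 0 0 0 0 0 0 -1'; python3 -c "
from h import *
plan(.412,-.135,.004,9.5)"
```

```text
time: 4.25
position: [0.411, -0.1359, 0.0042]
tool_rot: [0.997, 0.082, -0.002, -0.001]
ft_force: [0.5, 0.8, -0.6]
grip_width: 0.087
t=4.25 pos [ 0.411  -0.1359  0.0042] yaw 9.4 tilt err deg [-0.15  0.23 -0.14] F [ 0.5  0.8 -0.6] w 0.0870 q6 0.83 q5 0.37
-0.03 0.05 -0.03 0.03 -0.02 0.00
```

Good. Closing with 25 N.

```bash
python3 -m crank '0 0 0 0 0 0 1; 0 0 0 0 0 0 1; 0 0 0 0 0 0 1; 0 0 0 0 0 0 1; 0 0 0 0 0 0 1' 25;  python3 -m crank '0 0 0 0 0 -0.4 1; 0 0 0 0 0 -1 1;0 0 0 0 0 -1 1; 0 0 0 0 0 0 1'; python3 -c "
from h import *
import numpy as np
a=np.radians(2.8);c=np.array([.546,-.337]);ux=np.array([np.cos(a),np.sin(a)]);uy=np.array([-ux[1],ux[0]])
t=c+uy*.03-ux*.010
print(t); plan(t[0],t[1],.10,2.8)"
```

```text
time: 4.88
position: [0.4134, -0.1373, 0.0075]
tool_rot: [0.997, 0.082, 0.001, 0.001]
ft_force: [0.3, -0.5, -0.4]
grip_width: 0.0451
time: 5.38
position: [0.4128, -0.1369, 0.1054]
tool_rot: [0.997, 0.082, 0.0, 0.001]
ft_force: [-0.5, 0.3, -0.4]
grip_width: 0.0057
[ 0.53454645 -0.30752431]
t=5.38 pos [ 0.4128 -0.1369  0.1054] yaw 9.4 tilt err deg [ 0.08 -0.02  6.59] F [-0.5  0.3 -0.4] w 0.0057 q6 0.83 q5 0.64
0.00 -0.00 0.22 0.38 0.78 0.02
0.00 -0.00 0.22 0.40 0.78 0.02
0.00 -0.00 0.22 0.41 0.77 0.02
0.00 -0.00 0.22 0.43 0.76 0.02
0.00 -0.00 0.22 0.44 0.75 0.02
0.00 -0.00 0.22 0.46 0.74 0.02
```

The fingers are slow (about 67 mm/s) and I lifted too soon. Reopening half-way and looking.

```bash
python3 -m crank '0 0 0 0 0 -0.5 0; 0 0 0 0 0 -0.5 0; 0 0 0 0 0 0 0; 0 0 0 0 0 0 0'
python3 - <<'E'
from h import *
st()
p=viewer.camera("wrist")
for k in ["short_punch_mid"]:
    for d in spotter.boxes_of(k,p): print(k,world(p,d["at"]).round(4),round(d["score"],2))
im=p["img"].copy()
a=np.radians(9.5); c=np.array([.422,-.1336]); ux=np.array([np.cos(a),np.sin(a)]);uy=np.array([-ux[1],ux[0]])
pts=[np.r_[c+s*ux+t*uy,.018] for s,t in((-.035,-.009),(.009,-.009),(.009,.009),(-.035,.009))]
cv2.polylines(im,[proj(p,pts).astype(np.int32)],True,(255,0,0),1)
cv2.imwrite("pics/w2.png",im[:,:,::-1])
plan(.412,-.135,.003,9.5)
E
```

```text
time: 5.88
position: [0.4106, -0.1355, 0.1433]
tool_rot: [0.997, 0.082, -0.002, -0.001]
ft_force: [-0.1, 0.1, 0.5]
grip_width: 0.0373
t=5.88 [ 0.4106 -0.1355  0.1433] yaw 9.4 zax [-0.005  0.002 -1.   ] F [-0.1  0.1  0.5] w 0.0373
short_punch_mid [ 0.4211 -0.1325  0.0199] 0.7
t=5.97 pos [ 0.4107 -0.1356  0.1433] yaw 9.4 tilt err deg [-0.17  0.26 -0.12] F [-0.4 -0.7 -0.2] w 0.0412 q6 0.83 q5 0.76
-0.01 0.01 -0.01 0.01 0.00 0.88
-0.01 0.01 -0.01 0.01 -0.00 0.88
-0.01 0.01 -0.01 0.01 -0.00 0.88
-0.01 0.01 -0.01 0.01 -0.00 0.88
```

View pics/w2.png

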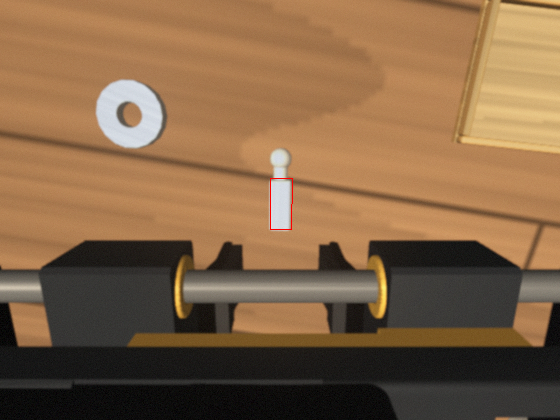

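The punch is unmoved at (281,204). Descending half-open.

```bash
python3 -m crank '0 0 0 0 0 0.88 0; 0 0 0 0 0 0.88 0; 0 0 0 0 0 0.88 0; 0 0 0 0 0 0.85 0; 0 0 0 0 0 0 0'; python3 -c "
from h import *
plan(.412,-.135,.003,9.5)"
```

```text
time: 6.6
position: [0.412, -0.1366, 0.0002]
tool_rot: [0.997, 0.082, -0.0, 0.001]
ft_force: [-1.6, 0.4, 34.8]
grip_width: 0.044
t=6.60 pos [ 4.120e-01 -1.366e-01  2.000e-04] yaw 9.4 tilt err deg [ 0.06  0.01 -0.14] F [-1.6  0.4 34.8] w 0.0440 q6 0.83 q5 0.35
0.01 0.00 -0.03 0.01 -0.04 -0.07
```

```bash
python3 -m crank '0 0 0 0 0 -0.1 0; 0 0 0 0 0 0 1; 0 0 0 0 0 0 1; 0 0 0 0 0 0 1; 0 0 0 0 0 0 1'; python3 -m crank '0 0 0 0 0 0 1; 0 0 0 0 0 0 1; 0 0 0 0 0 0 1'
```

```text
time: 7.22
position: [0.4111, -0.1361, 0.0026]
tool_rot: [0.997, 0.081, -0.001, -0.001]
ft_force: [-0.1, 1.0, 5.7]
grip_width: 0.0179
time: 7.6
position: [0.4111, -0.1361, 0.0026]
tool_rot: [0.997, 0.082, -0.001, -0.001]
ft_force: [0.0, -0.2, 1.2]
grip_width: 0.018
```

Gripped at 18 mm. Lift and carry.

```bash
python3 -m crank '0 0 0 0 0 -0.4 1; 0 0 0 0 0 -0.9 1;0 0 0.22 0.4 0.75 -0.5 1; 0 0 0.22 0.4 0.78 0 1; 0 0 0.22 0.42 0.77 0 1'; python3 -m crank '0 0 0.22 0.42 0.76 0 1; 0 0 0.22 0.42 0.75 0 1; 0 0 0.22 0.42 0.74 0 1; 0 0 0 0 0 0 1';python3 -c "
from h import *
plan(.5345,-.3075,.08,2.8)"
```

```text
time: 8.22
position: [0.4705, -0.2187, 0.0747]
tool_rot: [0.999, 0.053, -0.005, -0.003]
ft_force: [-0.8, -0.2, -0.8]
grip_width: 0.0175
time: 8.72
position: [0.5309, -0.3088, 0.0722]
tool_rot: [1.0, 0.023, -0.005, -0.002]
ft_force: [0.6, 1.0, -2.1]
grip_width: 0.0176
t=8.72 pos [ 0.5309 -0.3088  0.0722] yaw 2.6 tilt err deg [-0.29  0.52 -0.21] F [ 0.6  1.  -2.1] w 0.0176 q6 0.82 q5 0.87
-0.06 0.10 -0.04 0.09 -0.03 -0.20
```

```bash
python3 -m crank '-0.06 0.1 -0.04 0.09 -0.03 0 1; 0 0 0 0 0 0.5 1; 0 0 0 0 0 0.5 1;0 0 0 0 0 0 1'
python3 - <<'E'
from h import *
p=viewer.camera("wrist")
cv2.imwrite("pics/w3.png",p["img"][:,:,::-1])
plan(.5345,-.3075,.012,2.8)
E
```

```text
time: 9.22
position: [0.5311, -0.3021, 0.0301]
tool_rot: [1.0, 0.026, -0.003, -0.002]
ft_force: [0.3, -0.1, -1.0]
grip_width: 0.0178
t=9.28 pos [ 0.5317 -0.3025  0.0309] yaw 2.9 tilt err deg [-0.22  0.21  0.14] F [-0.5 -0.  -0.6] w 0.0178 q6 0.82 q5 0.78
-0.04 0.04 0.03 0.07 0.13 0.47
```

View pics/w3.png

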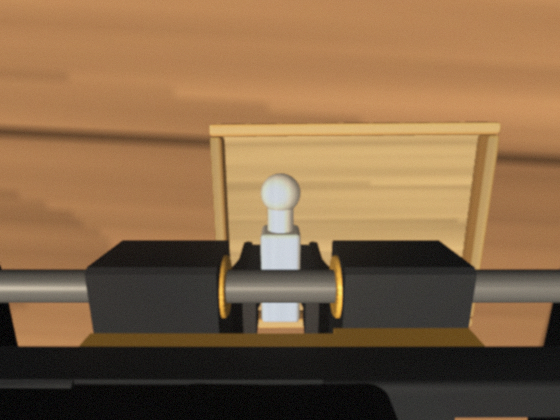

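The view shows the punch above the tray, its left finger near (245,290) close to the +y wall (225). I'll shift 7 mm towards -y while lowering.

```bash
python3 -m crank '-0.04 0.04 0 0.07 0.17 0 1; 0 0 0 0 0 0.25 1; 0 0 0 0 0 0.2 1;0 0 0 0 0 0 1'
python3 - <<'E'
from h import *
plan(.5345,-.309,.0095,2.8)
E
```

```text
time: 9.78
position: [0.536, -0.3099, 0.0139]
tool_rot: [1.0, 0.026, 0.001, 0.001]
ft_force: [0.3, -0.3, -1.0]
grip_width: 0.0177
t=9.78 pos [ 0.536  -0.3099  0.0139] yaw 3.0 tilt err deg [ 0.13 -0.15  0.17] F [ 0.3 -0.3 -1. ] w 0.0177 q6 0.81 q5 0.75
0.03 -0.03 0.03 -0.04 -0.02 0.11
```

```bash
python3 -m crank '0 0 0 0 0 0.1 1; 0 0 0 0 0 0 0.3; 0 0 0 0 0 0 0.3; 0 0 0 0 0 0 0.3'; python3 -m crank '0 0 0 0 0 -0.6 0.3; 0 0 0 0 0 -1 0;0 0 0 0 0 -1 0; 0 0 0 0 0 0 0'
python3 - <<'E'
from h import *
p=viewer.camera("wrist")
cv2.imwrite("pics/w4.png",p["img"][:,:,::-1])
a=np.radians(-26.5); m=np.array([.361,.269]);g=m-.008*np.array([np.cos(a),np.sin(a)]); print(g)
plan(g[0],g[1],.14,-26.5)
E
```

```text
time: 10.28
position: [0.5365, -0.3103, 0.0102]
tool_rot: [1.0, 0.026, 0.002, 0.002]
ft_force: [0.1, -0.0, 0.2]
grip_width: 0.0299
time: 10.78
position: [0.5363, -0.3102, 0.1172]
tool_rot: [1.0, 0.026, 0.002, 0.002]
ft_force: [0.1, -0.3, -0.4]
grip_width: 0.0429
[0.35384053 0.27256958]
t=10.82 pos [ 0.5351 -0.3092  0.1153] yaw 3.0 tilt err deg [ 1.000e-02 -5.000e-02  2.946e+01] F [ 0.2 -0.6 -0.5] w 0.0429 q6 0.81 q5 0.95
0.00 -0.00 0.37 -0.24 -0.92 -0.04
0.00 -0.00 0.37 -0.27 -0.91 -0.04
0.00 -0.00 0.37 -0.29 -0.91 -0.04
0.00 -0.00 0.37 -0.32 -0.90 -0.04
0.00 -0.00 0.37 -0.35 -0.88 -0.04
0.00 -0.00 0.37 -0.38 -0.87 -0.04
0.00 -0.00 0.37 -0.41 -0.86 -0.04
0.00 -0.00 0.37 -0.44 -0.85 -0.04
0.00 -0.00 0.37 -0.46 -0.83 -0.04
0.00 -0.00 0.37 -0.49 -0.82 -0.04
0.00 -0.00 0.37 -0.52 -0.80 -0.04
0.00 -0.00 0.37 -0.54 -0.78 -0.04
0.00 -0.00 0.37 -0.57 -0.77 -0.04
0.00 -0.00 0.37 -0.59 -0.75 -0.04
0.00 -0.00 0.37 -0.61 -0.73 -0.04
0.00 -0.00 0.37 -0.64 -0.71 -0.04
```

View pics/w4.png

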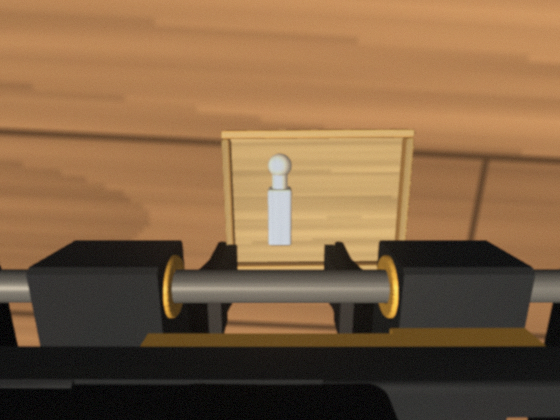

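The short punch lies flat in the tray at (280,205). Now to the long punch.

```bash
python3 -m crank '0 0 0.37 -0.24 -0.92 -0.04 0; 0 0 0.37 -0.27 -0.91 -0.04 0; 0 0 0.37 -0.29 -0.91 -0.04 0; 0 0 0.37 -0.32 -0.9 -0.04 0; 0 0 0.37 -0.35 -0.88 -0.04 0'; python3 -m crank '0 0 0.37 -0.38 -0.87 -0.04 0; 0 0 0.37 -0.41 -0.86 -0.04 0; 0 0 0.37 -0.44 -0.85 -0.04 0; 0 0 0.37 -0.46 -0.83 -0.04 0; 0 0 0.37 -0.49 -0.82 -0.04 0'; python3 -c "
from h import *
plan(.354,.2725,.14,-26.5)"
```

```text
time: 11.45
position: [0.4743, -0.1232, 0.1174]
tool_rot: [0.998, -0.06, -0.004, -0.002]
ft_force: [0.1, 0.4, 0.3]
grip_width: 0.0433
time: 12.08
position: [0.4126, 0.0664, 0.1219]
tool_rot: [0.99, -0.144, -0.011, -0.003]
ft_force: [0.2, -0.0, -0.7]
grip_width: 0.0434
t=12.07 pos [0.4126 0.0664 0.1219] yaw -16.6 tilt err deg [-0.02  1.31  9.93] F [ 0.2 -0.  -0.7] w 0.0434 q6 1.74 q5 0.70
-0.00 0.04 0.33 -0.48 -0.75 -0.06
-0.00 0.04 0.33 -0.50 -0.74 -0.06
-0.00 0.04 0.33 -0.52 -0.72 -0.07
-0.00 0.04 0.33 -0.54 -0.71 -0.07
-0.00 0.04 0.33 -0.56 -0.69 -0.07
-0.00 0.04 0.33 -0.58 -0.68 -0.07
```

```bash
python3 -m crank '0 0.04 0.33 -0.48 -0.75 -0.06 0; 0 0.04 0.33 -0.5 -0.74 -0.06 0; 0 0.04 0.33 -0.52 -0.72 -0.07 0; 0 0.04 0.33 -0.54 -0.71 -0.07 0; 0 0.04 0.33 -0.56 -0.69 -0.07 0'; python3 -m crank '0 0.04 0.33 -0.58 -0.68 0 0; 0 0 0 0 0 0 0'
python3 - <<'E'
from h import *
p=viewer.camera("wrist")
for k in ["long_punch_mid"]:
    for d in spotter.boxes_of(k,p): print(k,world(p,d["at"]).round(4),round(d["score"],2))
im=p["img"].copy()
a=np.radians(-26.5); c=np.array([.361,.269]); ux=np.array([np.cos(a),np.sin(a)]);uy=np.array([-ux[1],ux[0]])
pts=[np.r_[c+s*ux+t*uy,.018] for s,t in((-.043,-.009),(.017,-.009),(.017,.009),(-.043,.009))]
cv2.polylines(im,[proj(p,pts).astype(np.int32)],True,(255,0,0),1)
cv2.imwrite("pics/w5.png",im[:,:,::-1])
plan(.354,.2725,.014,-26.5)
E
```

```text
time: 12.7
position: [0.3572, 0.2424, 0.1323]
tool_rot: [0.976, -0.218, -0.009, 0.002]
ft_force: [1.0, -0.4, 1.2]
grip_width: 0.0434
time: 12.95
position: [0.3449, 0.2789, 0.1305]
tool_rot: [0.973, -0.23, -0.009, 0.004]
ft_force: [-0.4, -0.1, 0.3]
grip_width: 0.0437
long_punch_mid [0.3578 0.2676 0.0171] 0.71
t=13.05 pos [0.3454 0.2772 0.1306] yaw -26.8 tilt err deg [ 0.69  0.9  -0.25] F [ 0.1 -0.8 -0.2] w 0.0436 q6 2.45 q5 0.75
0.05 0.06 -0.02 0.10 -0.01 0.97
0.05 0.06 -0.02 0.09 -0.00 0.97
0.05 0.06 -0.02 0.09 -0.00 0.97
```

View pics/w5.png

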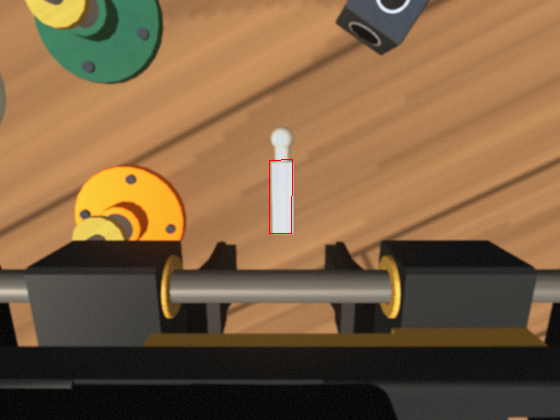

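The outline fits (281,197) again. Checking the clearance between the gripper's body and the near orange feeder (base at (130,215)) before descending.

Run:
```python
from h import *
p=viewer.camera("top"); hsv=cv2.cvtColor(p["img"],cv2.COLOR_RGB2HSV)
m=((hsv[...,0]<18)&(hsv[...,1]>200)&(hsv[...,2]>180)).astype(np.uint8)
n,l,s,ce=cv2.connectedComponentsWithStats(m)
for i in range(1,n):
    if s[i,4]>100: print(s[i],ce[i],onplane(p,[(s[i,0]+s[i,2]/2-.5,s[i,1]+s[i,3]/2-.5)],.012))
c=p["img"][160:300,90:270]; cv2.imwrite("pics/t5.png",cv2.resize(c,(720,560),interpolation=cv2.INTER_CUBIC)[:,:,::-1])
```

```text
(no output)
```

View pics/t5.png

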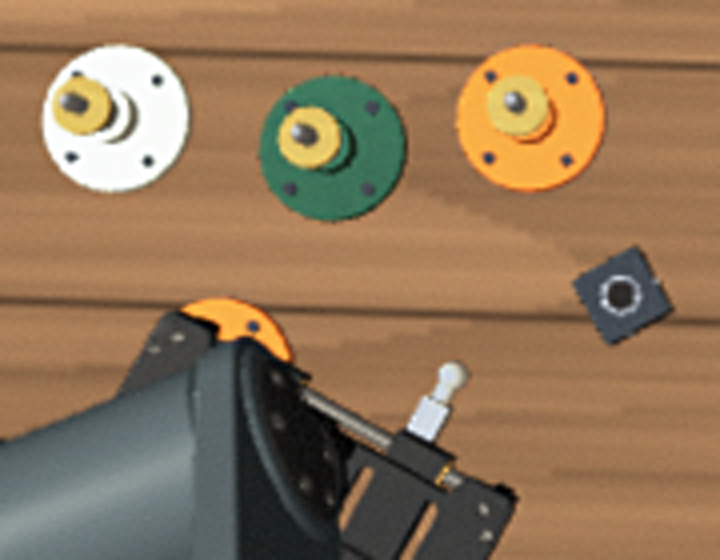

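Run:
```python
from h import *
p=viewer.camera("wrist")
b=onplane(p,[(130,217)],.012)[0]; p2=viewer.camera("top"); b2=onplane(p2,[(144.5,253)],.012)[0]
j=np.array([.446,.895]);x=np.array([.895,-.446])
for q in (b,b2): print(q, (q-[.354,.2725])@j,(q-[.354,.2725])@x)
print("green",onplane(p2,[(90+332/4-.5,160+147/4-.5)],.012), onplane(p2,[(90+303/4,160+133/4)],.088))
```

```text
[0.39082924 0.39186864] 0.12326077556129042 -0.020276247386612097
[0.38881289 0.39385508] 0.12413934749149876 -0.02296682866293027
green [[0.52887647 0.3328866 ]] [[0.52629495 0.32803658]]
```

The clearance is about 11 mm to the follower and 23 mm to the spindle. Descending.

```bash
python3 -m crank '0.05 0.06 -0.02 0.1 -0.01 0.9 0; 0.05 0.06 -0.02 0.09 0 0.9 0; 0.05 0.06 -0.02 0.09 0 0.9 0; 0 0 0 0 0 0 0'; python3 -c "
from h import *
plan(.354,.2725,.005,-26.5)"
```

```text
time: 13.7
position: [0.36, 0.269, 0.0213]
tool_rot: [0.972, -0.234, 0.003, -0.003]
ft_force: [-0.7, -0.4, 1.2]
grip_width: 0.0435
t=13.70 pos [0.36   0.269  0.0213] yaw -27.0 tilt err deg [-0.36 -0.26 -0.52] F [-0.7 -0.4  1.2] w 0.0435 q6 2.43 q5 0.43
-0.07 -0.05 -0.10 -0.18 -0.01 0.41
```

```bash
python3 -m crank '-0.05 -0.04 -0.1 -0.17 -0.01 0.4 0; 0 0 0 0 0 0 1; 0 0 0 0 0 0 1; 0 0 0 0 0 0 1; 0 0 0 0 0 0 1'; python3 -m crank '0 0 0 0 0 0 1; 0 0 0 0 0 0 1'; python3 -c "
from h import *
st()"
```

```text
time: 14.32
position: [0.3578, 0.2721, 0.0097]
tool_rot: [0.973, -0.231, 0.004, -0.003]
ft_force: [-0.1, 0.2, -1.8]
grip_width: 0.0176
time: 14.58
position: [0.3581, 0.2723, 0.0102]
tool_rot: [0.973, -0.231, 0.004, -0.003]
ft_force: [-0.2, -0.1, -1.4]
grip_width: 0.0177
t=14.57 [0.3581 0.2723 0.0102] yaw -26.7 zax [ 0.009  0.004 -1.   ] F [-0.2 -0.1 -1.4] w 0.0177
```

Gripping a bit high (z=10 mm); regrasp lower.

```bash
python3 -m crank '0 0 0 0 0 0 0.4; 0 0 0 0 0 0.1 0.4; 0 0 0 -0.05 0 0.09 0.4; 0 0 0 0 0 0 1; 0 0 0 0 0 0 1'; python3 -m crank '0 0 0 0 0 0 1; 0 0 0 0 0 0 1; 0 0 0 0 0 0 1'; python3 -c "
from h import *
st()"
```

```text
time: 15.2
position: [0.3563, 0.2733, 0.0019]
tool_rot: [0.973, -0.231, 0.004, -0.003]
ft_force: [0.4, -0.4, 3.2]
grip_width: 0.0177
time: 15.58
position: [0.3562, 0.2733, 0.0019]
tool_rot: [0.973, -0.231, 0.004, -0.003]
ft_force: [0.5, -0.6, -0.8]
grip_width: 0.0178
t=15.57 [0.3562 0.2733 0.0019] yaw -26.7 zax [ 0.009  0.004 -1.   ] F [ 0.5 -0.6 -0.8] w 0.0178
```

```bash
python3 -m crank '0 0 0 0 0 -0.5 1; 0 0 0 0 0 -1 1;0 0 0 0 0 -1 1; 0 0 0 0 0 0 1'; python3 -c "
from h import *
plan(.541,-.364,.1,2.8)"
```

```text
time: 16.08
position: [0.3547, 0.2726, 0.1035]
tool_rot: [0.973, -0.231, 0.003, -0.002]
ft_force: [0.3, 0.5, -2.9]
grip_width: 0.0179
t=16.07 pos [0.3547 0.2726 0.1035] yaw -26.7 tilt err deg [ -0.26  -0.33 -29.52] F [ 0.3  0.5 -2.9] w 0.0179 q6 2.44 q5 0.65
-0.00 -0.00 -0.33 0.63 0.67 0.00
-0.00 -0.00 -0.33 0.61 0.69 0.00
-0.00 -0.00 -0.33 0.59 0.71 0.00
-0.00 -0.00 -0.33 0.57 0.72 0.00
-0.00 -0.00 -0.33 0.55 0.74 0.00
-0.00 -0.00 -0.33 0.53 0.76 0.00
-0.00 -0.00 -0.33 0.50 0.77 0.00
-0.00 -0.00 -0.33 0.48 0.79 0.00
-0.00 -0.00 -0.33 0.46 0.80 0.00
-0.00 -0.00 -0.33 0.44 0.81 0.00
-0.00 -0.00 -0.33 0.41 0.82 0.00
-0.00 -0.00 -0.33 0.39 0.83 0.00
-0.00 -0.00 -0.33 0.37 0.85 0.00
-0.00 -0.00 -0.33 0.34 0.86 0.00
-0.00 -0.00 -0.33 0.32 0.87 0.00
-0.00 -0.00 -0.33 0.29 0.87 0.00
-0.00 -0.00 -0.33 0.27 0.88 0.00
-0.00 -0.00 -0.33 0.24 0.89 0.00
```

```bash
python3 -m crank '0 0 -0.33 0.63 0.67 0 1; 0 0 -0.33 0.61 0.69 0 1; 0 0 -0.33 0.59 0.71 0 1; 0 0 -0.33 0.57 0.72 0 1; 0 0 -0.33 0.55 0.74 0 1'; python3 -m crank '0 0 -0.33 0.53 0.76 0 1; 0 0 -0.33 0.5 0.77 0 1; 0 0 -0.33 0.48 0.79 0 1; 0 0 -0.33 0.46 0.8 0 1; 0 0 -0.33 0.44 0.81 0 1';  python3 -m crank '0 0 -0.33 0.41 0.82 0 1; 0 0 -0.33 0.39 0.83 0 1; 0 0 -0.33 0.37 0.85 0 1; 0 0 -0.33 0.34 0.86 0 1'; python3 -c "
from h import *
plan(.541,-.364,.07,2.8)"
```

```text
time: 16.7
position: [0.4054, 0.0932, 0.099]
tool_rot: [0.988, -0.155, -0.0, -0.002]
ft_force: [1.2, 0.1, -2.0]
grip_width: 0.0177
time: 17.32
position: [0.4562, -0.0883, 0.0916]
tool_rot: [0.997, -0.082, -0.006, -0.003]
ft_force: [0.3, -0.6, -1.7]
grip_width: 0.0175
time: 17.82
position: [0.4972, -0.2318, 0.0828]
tool_rot: [1.0, -0.023, -0.011, -0.007]
ft_force: [-0.1, -0.5, -2.0]
grip_width: 0.0178
t=17.82 pos [ 0.4972 -0.2318  0.0828] yaw -2.6 tilt err deg [-0.83  1.28 -5.45] F [-0.1 -0.5 -2. ] w 0.0178 q6 0.98 q5 0.81
-0.04 0.06 -0.27 0.31 0.81 0.06
-0.04 0.06 -0.27 0.29 0.82 0.07
-0.04 0.06 -0.27 0.27 0.83 0.07
-0.04 0.06 -0.27 0.25 0.83 0.08
```

```bash
python3 -m crank '-0.04 0.06 -0.27 0.31 0.81 0 1; -0.04 0.06 -0.27 0.29 0.82 0 1; -0.04 0.06 -0.27 0.27 0.83 0 1; -0.04 0.06 -0.27 0.25 0.83 0 1; 0 0 0 0 0 0 1'
python3 - <<'E'
from h import *
p=viewer.camera("wrist")
cv2.imwrite("pics/w6.png",p["img"][:,:,::-1])
plan(.541,-.364,.03,2.8)
E
```

```text
time: 18.45
position: [0.5377, -0.368, 0.0695]
tool_rot: [1.0, 0.024, -0.005, -0.005]
ft_force: [-0.1, 0.5, -1.3]
grip_width: 0.0174
t=18.50 pos [ 0.5365 -0.3657  0.069 ] yaw 2.8 tilt err deg [-0.73  0.74 -0.05] F [-0.2  0.2 -0.7] w 0.0180 q6 0.75 q5 0.94
-0.07 0.07 -0.00 0.06 -0.01 0.49
-0.07 0.07 -0.00 0.06 -0.02 0.49
```

View pics/w6.png

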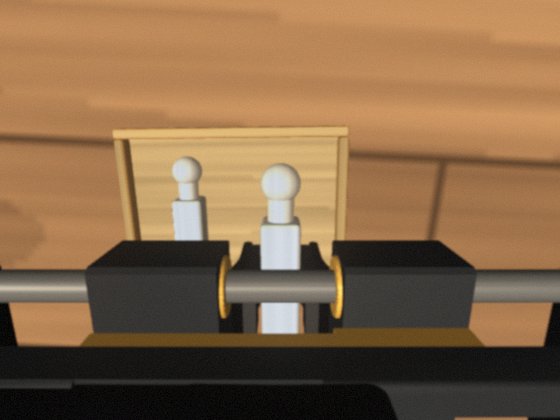

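The held punch at (280,260) is over the tray's right part with the short one at (188,210). Lowering.

```bash
python3 -m crank '-0.07 0.07 0 0.06 -0.01 0.49 1; -0.07 0.07 0 0.06 -0.02 0.49 1; 0 0 0 0 0 0 1'
python3 - <<'E'
from h import *
plan(.541,-.364,.0085,2.8)
E
```

```text
time: 18.88
position: [0.5374, -0.3582, 0.0251]
tool_rot: [1.0, 0.024, -0.004, -0.004]
ft_force: [0.8, -0.3, 0.2]
grip_width: 0.0178
t=18.88 pos [ 0.5374 -0.3582  0.0251] yaw 2.8 tilt err deg [-0.5   0.43 -0.  ] F [ 0.8 -0.3  0.2] w 0.0178 q6 0.76 q5 0.84
-0.10 0.09 -0.00 0.09 0.15 0.41
```

```bash
python3 -m crank '-0.1 0.09 0 0.09 0.15 0.15 1; 0 0 0 0 0 0.15 1; 0 0 0 0 0 0 1'
python3 - <<'E'
from h import *
plan(.541,-.364,.0085,2.8)
E
```

```text
time: 19.25
position: [0.5415, -0.3634, 0.0129]
tool_rot: [1.0, 0.025, 0.0, 0.0]
ft_force: [-0.5, 0.0, -1.4]
grip_width: 0.0175
t=19.25 pos [ 0.5415 -0.3634  0.0129] yaw 2.9 tilt err deg [ 0.02 -0.04  0.05] F [-0.5  0.  -1.4] w 0.0175 q6 0.76 q5 0.82
0.00 -0.01 0.01 -0.01 0.02 0.11
```

```bash
python3 -m crank '0 0 0 0 0 0.1 1; 0 0 0 0 0 0 0.35; 0 0 0 0 0 0 0.35; 0 0 0 0 0 0 0.35'; python3 -m crank '0 0 0 0 0 -0.6 0.3; 0 0 0 0 0 -1 -0.5;0 0 0 0 0 -1 -0.5; 0 0 0 0 0 0 -0.5'
python3 - <<'E'
from h import *
p=viewer.camera("wrist")
cv2.imwrite("pics/w7.png",p["img"][:,:,::-1])
p=viewer.camera("top")
W=onplane(p,[(220+x/10-.45,210+y/10-.45) for x,y in ((288,113),(385,270),(230,362),(135,208))],.044)
print(W.round(4),W.mean(0),[np.linalg.norm(W[i]-W[i-1]).round(4) for i in range(4)],[np.degrees(np.arctan2(*(W[i]-W[i-1])[::-1])).round(1) for i in range(4)])
plan(*W.mean(0),.14,30)
E
```

```text
time: 19.75
position: [0.5426, -0.3645, 0.0105]
tool_rot: [1.0, 0.025, 0.002, 0.001]
ft_force: [0.0, 0.8, -0.0]
grip_width: 0.0277
time: 20.25
position: [0.5423, -0.3645, 0.1174]
tool_rot: [1.0, 0.025, 0.002, 0.001]
ft_force: [0.5, -0.7, -1.0]
grip_width: 0.053
[[0.4724 0.1425]
 [0.4364 0.1185]
 [0.4139 0.1538]
 [0.449  0.1774]] [0.44290221 0.14805175] [np.float64(0.042), np.float64(0.0433), np.float64(0.0419), np.float64(0.0424)] [np.float64(-56.3), np.float64(-146.3), np.float64(122.5), np.float64(33.9)]
t=20.35 pos [ 0.5402 -0.3625  0.1138] yaw 2.8 tilt err deg [ -0.18   0.09 -27.18] F [-0.   0.6 -0.2] w 0.0602 q6 0.76 q5 1.00
-0.00 0.00 -0.39 -0.13 -0.92 -0.04
-0.00 0.00 -0.39 -0.10 -0.92 -0.04
-0.00 0.00 -0.39 -0.07 -0.93 -0.04
-0.00 0.00 -0.39 -0.03 -0.93 -0.04
-0.00 0.00 -0.39 -0.00 -0.93 -0.04
-0.00 0.00 -0.39 0.03 -0.93 -0.05
-0.00 0.00 -0.39 0.06 -0.93 -0.05
-0.00 0.00 -0.39 0.09 -0.92 -0.05
-0.00 0.00 -0.39 0.12 -0.92 -0.05
-0.00 0.00 -0.39 0.15 -0.92 -0.05
-0.00 0.00 -0.39 0.18 -0.91 -0.05
-0.00 0.00 -0.39 0.21 -0.90 -0.05
-0.00 0.00 -0.39 0.25 -0.90 -0.05
-0.00 0.00 -0.39 0.28 -0.89 -0.05
```

View pics/w7.png

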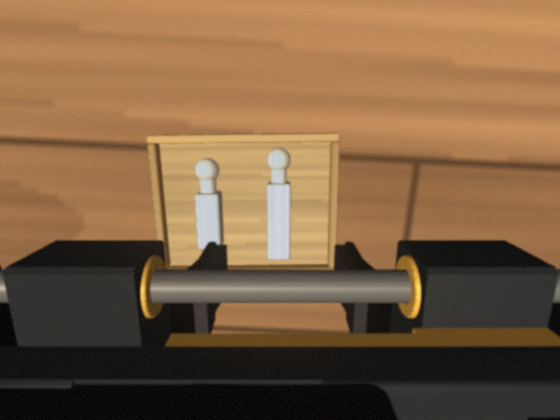

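Both punches lie in the tray at (208,205) and (279,205). Now the block at (0.443, 0.148), turned 33°.

```bash
python3 -m crank '0 0 -0.42 -0.13 -0.92 -0.04 -1; 0 0 -0.42 -0.1 -0.92 -0.04 -1; 0 0 -0.42 -0.07 -0.93 -0.04 -1; 0 0 -0.42 -0.03 -0.93 -0.04 -1; 0 0 -0.42 0 -0.93 -0.04 -1'; python3 -m crank '0 0 -0.42 0.03 -0.93 -0.05 -1; 0 0 -0.42 0.06 -0.93 -0.05 -1; 0 0 -0.42 0.09 -0.92 -0.05 -1; 0 0 -0.42 0.12 -0.92 -0.05 -1; 0 0 -0.42 0.15 -0.92 -0.05 -1'; python3 -c "
from h import *
plan(.443,.148,.15,33)"
```

```text
time: 20.98
position: [0.4986, -0.1751, 0.1144]
tool_rot: [0.993, 0.116, -0.006, -0.006]
ft_force: [0.8, 0.2, -0.6]
grip_width: 0.0868
time: 21.6
position: [0.452, 0.0144, 0.1208]
tool_rot: [0.978, 0.209, -0.013, -0.012]
ft_force: [-0.9, -0.1, 0.1]
grip_width: 0.0876
t=21.60 pos [0.452  0.0144 0.1208] yaw 24.1 tilt err deg [-1.72  1.06 -8.87] F [-0.9 -0.1  0.1] w 0.0876 q6 0.92 q5 0.76
-0.09 0.05 -0.44 0.29 -0.79 -0.17
-0.09 0.05 -0.44 0.32 -0.78 -0.17
-0.09 0.05 -0.44 0.35 -0.76 -0.17
-0.09 0.05 -0.44 0.38 -0.75 -0.18
```

```bash
python3 -m crank '-0.09 0.05 -0.44 0.29 -0.79 -0.17 -1; -0.09 0.05 -0.44 0.32 -0.78 -0.17 -1; -0.09 0.05 -0.44 0.35 -0.76 -0.17 -1; -0.05 0.03 -0.4 0.3 -0.6 -0.18 -1; 0 0 0 0 0 0 -1'
python3 - <<'E'
from h import *
p=viewer.camera("wrist"); im=p["img"].copy()
a=np.radians(33.3); c=np.array([.443,.148]); ux=np.array([np.cos(a),np.sin(a)]);uy=np.array([-ux[1],ux[0]])
pts=[np.r_[c+s*ux+t*uy,.044] for s,t in((-.022,-.022),(.022,-.022),(.022,.022),(-.022,.022))]
cv2.polylines(im,[proj(p,pts).astype(np.int32)],True,(255,0,0),1)
cv2.imwrite("pics/w8.png",im[:,:,::-1])
plan(.443,.148,.01,33.3)
E
```

```text
time: 22.22
position: [0.4356, 0.1475, 0.1441]
tool_rot: [0.958, 0.286, -0.01, -0.003]
ft_force: [0.4, -0.2, -0.0]
grip_width: 0.0871
t=22.27 pos [0.4355 0.1467 0.1439] yaw 33.1 tilt err deg [-0.68  1.04 -0.16] F [-0.1 -0.3  0.3] w 0.0870 q6 1.07 q5 0.82
-0.03 0.05 -0.01 0.06 0.03 0.84
-0.03 0.05 -0.01 0.06 0.03 0.84
-0.03 0.05 -0.01 0.05 0.02 0.84
-0.03 0.05 -0.01 0.05 0.02 0.84
```

View pics/w8.png

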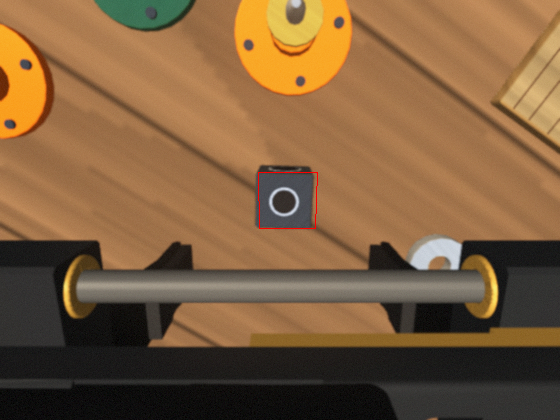

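The block's outline at (286,200) agrees within ~2 px. Descending.

```bash
python3 -m crank '-0.03 0.05 0 0.06 0.03 0.84 -1; -0.03 0.05 0 0.06 0.03 0.84 -1; -0.03 0.05 0 0.05 0.02 0.84 -1; -0.03 0.05 0 0.05 0.02 0.6 -1; 0 0 0 0 0 0 -1'; python3 -c "
from h import *
plan(.443,.148,.008,33.3)"
```

```text
time: 22.9
position: [0.443, 0.1426, 0.0122]
tool_rot: [0.96, 0.282, -0.003, -0.0]
ft_force: [-0.7, 0.5, 0.7]
grip_width: 0.0872
t=22.90 pos [0.443  0.1426 0.0122] yaw 32.7 tilt err deg [-0.14  0.31 -0.59] F [-0.7  0.5  0.7] w 0.0872 q6 1.07 q5 0.46
-0.03 0.06 -0.12 0.07 -0.11 0.11
```

```bash
python3 -m crank '-0.03 0.06 -0.12 0.07 -0.11 0.05 -1; 0 0 0 0 0 0 1; 0 0 0 0 0 0 1; 0 0 0 0 0 0 1; 0 0 0 0 0 0 1' 45; python3 -m crank '0 0 0 0 0 0 1; 0 0 0 0 0 0 1; 0 0 0 0 0 0 1; 0 0 0 0 0 0 1'; python3 -c "
from h import *
st()"
```

```text
time: 23.52
position: [0.4445, 0.1473, 0.0125]
tool_rot: [0.958, 0.286, 0.002, 0.001]
ft_force: [0.4, 0.1, 1.1]
grip_width: 0.0549
time: 24.02
position: [0.4433, 0.1476, 0.0126]
tool_rot: [0.958, 0.286, 0.001, 0.0]
ft_force: [-0.5, 1.7, 0.4]
grip_width: 0.0434
t=24.02 [0.4433 0.1476 0.0126] yaw 33.3 zax [ 0.002  0.    -1.   ] F [-0.5  1.7  0.4] w 0.0434
```

```bash
python3 -m crank '0 0 0 0 0 -0.5 1; 0 0 0 0 0 -1 1;0 0 0 0 0 -0.9 1; 0 0 0 0 0 0 1'; python3 -c "
from h import *
plan(.6385,.0085,.09,2)"
```

```text
time: 24.52
position: [0.4418, 0.1469, 0.1079]
tool_rot: [0.958, 0.286, -0.002, -0.0]
ft_force: [0.9, 0.7, -6.5]
grip_width: 0.0437
t=24.52 pos [0.4418 0.1469 0.1079] yaw 33.3 tilt err deg [-1.000e-02  2.200e-01  3.127e+01] F [ 0.9  0.7 -6.5] w 0.0437 q6 1.07 q5 0.70
-0.00 0.01 0.89 0.32 0.80 0.06
-0.00 0.01 0.89 0.38 0.77 0.06
-0.00 0.01 0.89 0.44 0.74 0.06
-0.00 0.01 0.89 0.49 0.70 0.06
-0.00 0.01 0.89 0.55 0.66 0.06
-0.00 0.01 0.89 0.60 0.62 0.06
-0.00 0.01 0.89 0.64 0.57 0.06
```

```bash
python3 -m crank '0 0.01 0.89 0.32 0.8 0 1; 0 0 0.89 0.38 0.77 0 1; 0 0 0.89 0.44 0.74 0 1; 0 0 0.89 0.49 0.7 0 1; 0 0 0.89 0.55 0.66 0 1'; python3 -m crank '0 0 0.89 0.6 0.62 0 1; 0 0 0.89 0.64 0.57 0 1; 0 0 0 0 0 0 1; 0 0 0 0 0 0 1'
python3 - <<'E'
from h import *
p=viewer.camera("wrist"); im=p["img"].copy()
a=np.radians(2); c=np.array([.6385,.0085]); ux=np.array([np.cos(a),np.sin(a)]);uy=np.array([-ux[1],ux[0]])
pts=[np.r_[c+s*ux+t*uy,.018] for s,t in((-.042,-.042),(.042,-.042),(.042,.042),(-.042,.042))]
cv2.polylines(im,[proj(p,pts).astype(np.int32)],True,(255,0,0),1)
cv2.imwrite("pics/w9.png",im[:,:,::-1])
plan(.6385,.0085,.05,2)
E
```

```text
time: 25.15
position: [0.5749, 0.0468, 0.0947]
tool_rot: [0.996, 0.091, -0.013, -0.001]
ft_force: [1.2, 0.9, -5.6]
grip_width: 0.0439
time: 25.65
position: [0.6278, 0.0037, 0.0801]
tool_rot: [1.0, 0.01, -0.022, -0.002]
ft_force: [-0.3, 0.1, -6.5]
grip_width: 0.0439
t=25.70 pos [0.628  0.0035 0.0802] yaw 1.1 tilt err deg [-0.2   2.41 -0.87] F [ 0.5 -0.3 -6.5] w 0.0435 q6 1.38 q5 0.96
-0.04 0.48 -0.17 0.30 -0.12 0.74
```

View pics/w9.png

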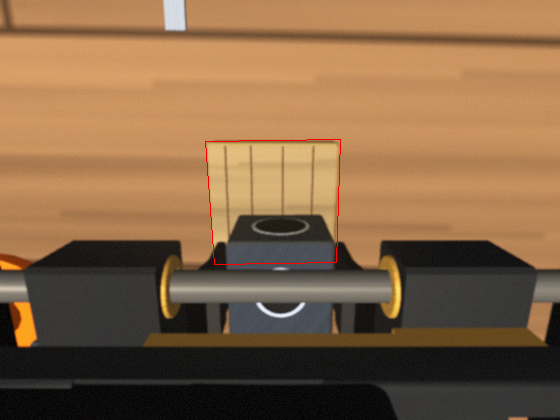

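The predicted pad outline fits the pad seen at (205..340, 141..265). Levelling and centring over it.

```bash
python3 -m crank '-0.04 0.48 -0.17 0.3 -0.12 0.5 1; 0 0 0 0 0 0 1'
python3 - <<'E'
from h import *
plan(.6385,.0085,.032,2)
E
```

```text
time: 25.95
position: [0.6363, 0.01, 0.0577]
tool_rot: [1.0, 0.018, -0.002, -0.0]
ft_force: [-0.5, 0.9, -5.9]
grip_width: 0.0437
t=25.95 pos [0.6363 0.01   0.0577] yaw 2.1 tilt err deg [-0.05  0.26  0.1 ] F [-0.5  0.9 -5.9] w 0.0437 q6 1.37 q5 0.87
-0.01 0.05 0.02 0.06 0.04 0.64
```

```bash
python3 -m crank '0 0.05 0 0.06 0.04 0.3 1; 0 0 0 0 0 0.2 1; 0 0 0 0 0 0 1'
python3 - <<'E'
from h import *
plan(.6385,.0085,.031,2)
E
```

```text
time: 26.32
position: [0.6383, 0.0088, 0.0372]
tool_rot: [1.0, 0.019, -0.0, -0.0]
ft_force: [0.2, -0.7, -6.2]
grip_width: 0.0436
t=26.32 pos [0.6383 0.0088 0.0372] yaw 2.1 tilt err deg [-0.04  0.04  0.15] F [ 0.2 -0.7 -6.2] w 0.0436 q6 1.37 q5 0.83
-0.01 0.01 0.03 0.00 0.01 0.15
```

```bash
python3 -m crank '0 0 0 0 0 0.12 1; 0 0 0 0 0 0.03 1; 0 0 0 0 0 0 1'
python3 - <<'E'
from h import *
plan(.6385,.0085,.031,2)
E
```

```text
time: 26.7
position: [0.639, 0.0085, 0.0316]
tool_rot: [1.0, 0.019, 0.0, -0.0]
ft_force: [0.3, 0.6, -6.3]
grip_width: 0.0434
t=26.70 pos [0.639  0.0085 0.0316] yaw 2.1 tilt err deg [-0.01 -0.04  0.14] F [ 0.3  0.6 -6.3] w 0.0434 q6 1.37 q5 0.82
-0.00 -0.01 0.03 -0.01 0.00 0.01
```

```bash
python3 -m crank '0 0 0 0 0 0.04 1; 0 0 0 0 0 0 0.3; 0 0 0 0 0 0 -0.3; 0 0 0 0 0 0 -0.3; 0 0 0 0 0 0 -0.6' ; python3 -m crank '0 0 0 0 0 0 -0.6; 0 0 0 0 0 0 -0.6; 0 0 0 0 0 -0.5 -0.6; 0 0 0 0 0 -0.9 -0.6; 0 0 0 0 0 -0.9 -0.6'
python3 - <<'E'
from h import *
p=viewer.camera("wrist"); im=p["img"].copy()
a=np.radians(2); c=np.array([.6385,.0085]); ux=np.array([np.cos(a),np.sin(a)]);uy=np.array([-ux[1],ux[0]])
for h,z in ((.042,.018),(.022,.062)):
    pts=[np.r_[c+s*ux+t*uy,z] for s,t in((-h,-h),(h,-h),(h,h),(-h,h))]
    cv2.polylines(im,[proj(p,pts).astype(np.int32)],True,(255,0,0),1)
cv2.imwrite("pics/w10.png",im[:,:,::-1])
p=viewer.camera("top"); cv2.imwrite("pics/t10.png",cv2.resize(p["img"][120:280,240:440],(800,640))[:600,:,::-1])
plan(.4639,-.003,.13,2)
E
```

```text
time: 27.32
position: [0.6422, 0.008, 0.0334]
tool_rot: [1.0, 0.019, 0.004, 0.001]
ft_force: [0.2, -0.1, -0.1]
grip_width: 0.0603
time: 27.95
position: [0.64, 0.0083, 0.1275]
tool_rot: [1.0, 0.019, 0.002, 0.0]
ft_force: [0.7, -0.3, 0.2]
grip_width: 0.0698
t=28.05 pos [0.6436 0.0078 0.1315] yaw 2.1 tilt err deg [ 0.13 -0.79  0.14] F [0.7 0.2 0.3] w 0.0695 q6 1.37 q5 1.00
0.01 -0.03 0.01 -0.90 0.02 -0.00
0.01 -0.03 0.01 -0.90 0.02 -0.00
0.01 -0.03 0.01 -0.90 0.02 0.00
0.01 -0.03 0.01 -0.90 0.02 0.00
0.01 -0.03 0.01 -0.90 0.02 0.01
```

View pics/w10.png

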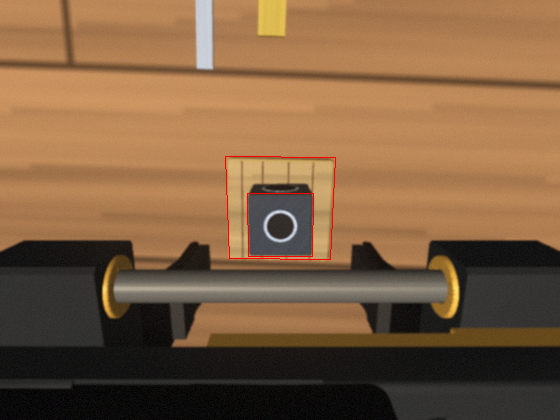

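View pics/t10.png

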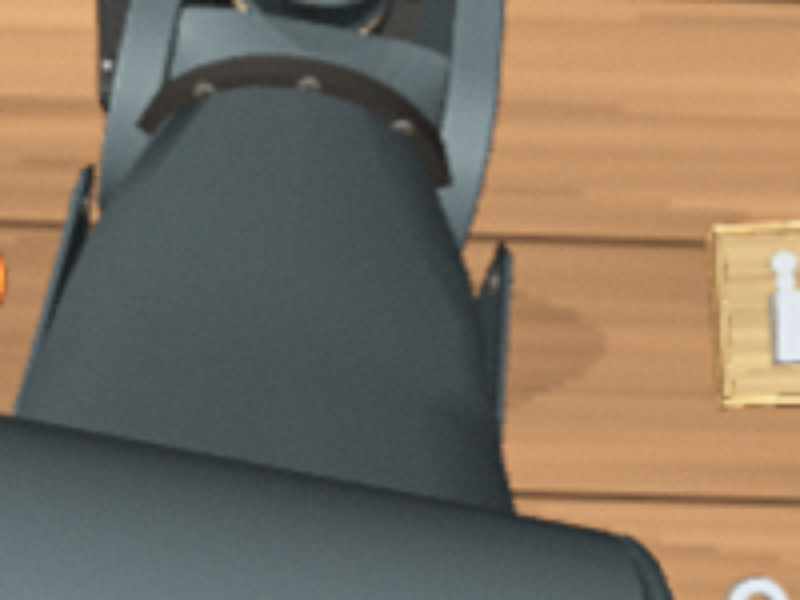

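The block stands on the pad; the predicted outlines for pad and block (280,225) fit. Now the big ring.

```bash
python3 -m crank '0 -0.03 0 -0.9 0.02 0 -0.8; 0 -0.03 0 -0.9 0.02 0 -0.8; 0 -0.03 0 -0.9 0.02 0 -0.8; 0 -0.03 0 -0.9 0.02 0 -0.8; 0 -0.03 0 -0.8 0.02 0 -0.8' ; python3 -m crank '0 0 0 0 0 0 -0.8; 0 0 0 0 0 0 -0.8'
python3 - <<'E'
from h import *
p=viewer.camera("wrist"); im=p["img"].copy()
for d in spotter.boxes_of("big_ring_mid",p): print(world(p,d["at"]).round(4),round(d["score"],2))
c=np.array([.4637,-.003]); t=np.linspace(0,6.28,40)
for r in (.027,.01):
    cv2.polylines(im,[proj(p,np.c_[c[0]+r*np.cos(t),c[1]+r*np.sin(t),t*0+.014]).astype(np.int32)],True,(255,0,0),1)
cv2.imwrite("pics/w11.png",im[:,:,::-1])
plan(.4637,-.003,.02,2)
E
```

```text
time: 28.68
position: [0.466, -0.0032, 0.1326]
tool_rot: [1.0, 0.019, 0.004, 0.002]
ft_force: [0.8, 0.1, -0.3]
grip_width: 0.0784
time: 28.92
position: [0.4646, -0.0031, 0.1333]
tool_rot: [1.0, 0.019, 0.004, 0.002]
ft_force: [0.1, 0.5, 0.3]
grip_width: 0.0785
[ 0.4666 -0.0017  0.0128] 0.83
t=29.02 pos [ 0.4644 -0.003   0.133 ] yaw 2.2 tilt err deg [ 0.22 -0.43  0.17] F [-0.3  0.6  0.8] w 0.0783 q6 1.29 q5 0.75
0.01 -0.03 0.01 -0.01 -0.00 0.94
0.01 -0.03 0.01 -0.01 -0.00 0.94
0.01 -0.03 0.01 -0.01 -0.00 0.94
```

View pics/w11.png

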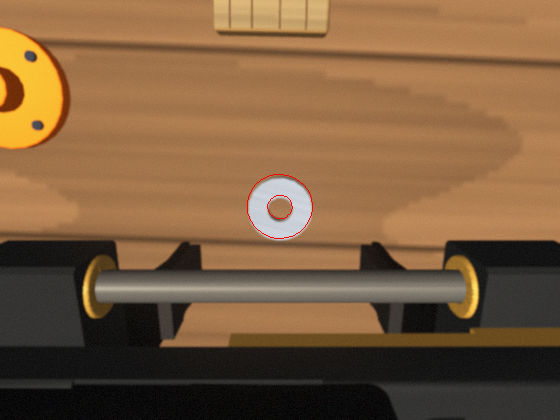

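The ring outline at (280,207) matches. Descending.

```bash
python3 -m crank '0 -0.03 0 0 0 0.94 -0.8; 0 -0.03 0 0 0 0.94 -0.8; 0 -0.03 0 0 0 0.9 -0.8; 0 0 0 0 0 0 -0.8' 35
python3 - <<'E'
from h import *
plan(.4637,-.003,.0055,2)
E
```

```text
time: 29.52
position: [0.4738, -0.0048, 0.0195]
tool_rot: [1.0, 0.019, 0.005, 0.003]
ft_force: [0.2, -0.3, 0.3]
grip_width: 0.0782
t=29.52 pos [ 0.4738 -0.0048  0.0195] yaw 2.2 tilt err deg [ 0.4  -0.61  0.23] F [ 0.2 -0.3  0.3] w 0.0782 q6 1.30 q5 0.47
0.08 -0.12 0.05 -0.25 -0.06 0.35
```

```bash
python3 -m crank '0.08 -0.12 0 -0.25 -0.06 0.25 -0.8; 0 0 0 0 0 0 -0.8' 35
python3 - <<'E'
from h import *
plan(.4637,-.003,.005,2)
E
```

```text
time: 29.78
position: [0.4649, -0.0029, 0.0101]
tool_rot: [1.0, 0.02, 0.001, 0.0]
ft_force: [0.2, 0.3, -0.3]
grip_width: 0.0785
t=29.77 pos [ 0.4649 -0.0029  0.0101] yaw 2.3 tilt err deg [ 0.02 -0.14  0.25] F [ 0.2  0.3 -0.3] w 0.0785 q6 1.28 q5 0.44
0.00 -0.03 0.05 -0.03 0.00 0.13
```

```bash
python3 -m crank '0 -0.03 0 -0.04 0 0.13 -0.8; 0 0 0 -0.01 0 0 1; 0 0 0 0 0 0 1; 0 0 0 0 0 0 1; 0 0 0 0 0 0 1' 35; python3 -m crank '0 0 0 0 0 0 1;0 0 0 0 0 0 1; 0 0 0 0 0 0 1'
python3 - <<'E'
from h import *
st()
E
```

```text
time: 30.4
position: [0.4646, -0.0034, 0.007]
tool_rot: [1.0, 0.02, 0.003, 0.001]
ft_force: [0.4, 0.4, -2.4]
grip_width: 0.0529
time: 30.78
position: [0.4646, -0.0033, 0.007]
tool_rot: [1.0, 0.02, 0.002, 0.001]
ft_force: [-0.2, 0.8, -0.8]
grip_width: 0.0532
t=30.77 [ 0.4646 -0.0033  0.007 ] yaw 2.3 zax [ 0.005 -0.002 -1.   ] F [-0.2  0.8 -0.8] w 0.0532
```

Gripped (53 mm). Lift and carry to a viewing point just before the feeder.

```bash
python3 -m crank '0 0 0 0 0 -0.5 1; 0 0 0 0 0 -1 1; 0 0 0 0 0 -1 1; 0 0 0 0 0 -0.9 1; 0 0 0 0 0 0 1'
python3 - <<'E'
from h import *
plan(.45,.332,.15,2)
E
```

```text
time: 31.4
position: [0.4624, -0.0029, 0.145]
tool_rot: [1.0, 0.02, -0.0, 0.0]
ft_force: [0.7, -0.8, -2.9]
grip_width: 0.0529
t=31.40 pos [ 0.4624 -0.0029  0.145 ] yaw 2.2 tilt err deg [0.03 0.01 0.24] F [ 0.7 -0.8 -2.9] w 0.0529 q6 1.28 q5 0.79
0.00 0.00 0.01 0.00 -0.93 -0.01
0.00 0.00 0.01 0.00 -0.93 -0.01
0.00 0.00 0.01 0.00 -0.93 -0.01
0.00 0.00 0.01 0.00 -0.93 -0.01
0.00 0.00 0.01 0.00 -0.93 -0.01
0.00 0.00 0.01 -0.00 -0.93 -0.01
0.00 0.00 0.01 -0.00 -0.93 -0.01
0.00 0.00 0.01 -0.00 -0.93 -0.01
0.00 0.00 0.01 -0.00 -0.93 -0.01
```

```bash
python3 -m crank '0 0 0 0 -0.93 -0.05 1; 0 0 0 0 -0.93 -0.05 1; 0 0 0 0 -0.93 -0.05 1; 0 0 0 0 -0.93 -0.05 1; 0 0 0 0 -0.93 -0.05 1'; python3 -m crank '0 0 0 0 -0.93 -0.05 1; 0 0 0 0 -0.93 -0.05 1; 0 0 0 0 -0.9 0 1;  0 0 0 0 -0.7 0 1; 0 0 0 0 0 0 1'
python3 - <<'E'
from h import *
st()
p=viewer.camera("wrist"); im=p["img"].copy(); cv2.imwrite("pics/w12.png",im[:,:,::-1])
for k in("feeder","follower"):
  for d in spotter.boxes_of(k,p): print(k,world(p,d["at"]).round(4),round(d["score"],2))
s=viewer.camera("scene"); cv2.imwrite("pics/s12.png",cv2.resize(s["img"][230:380,240:440],(800,600),interpolation=cv2.INTER_CUBIC)[:,:,::-1])
E
```

```text
time: 32.02
position: [0.4512, 0.1851, 0.1482]
tool_rot: [1.0, 0.016, -0.006, 0.001]
ft_force: [0.2, -0.1, -3.0]
grip_width: 0.0528
time: 32.65
position: [0.4398, 0.328, 0.1418]
tool_rot: [1.0, 0.018, -0.015, 0.004]
ft_force: [-0.0, 0.4, -2.8]
grip_width: 0.0528
t=32.65 [0.4398 0.328  0.1418] yaw 2.0 zax [-0.029 -0.008 -1.   ] F [-0.   0.4 -2.8] w 0.0528
feeder [0.5466 0.4599 0.0156] 0.96
feeder [0.5278 0.3321 0.0111] 0.94
feeder [0.41   0.3962 0.0107] 0.84
feeder [0.5419 0.2197 0.01  ] 0.79
follower [0.5466 0.2169 0.0642] 0.97
follower [0.396  0.3956 0.0624] 0.73
follower [0.528  0.3368 0.0554] 0.69
follower [0.5388 0.4615 0.0628] 0.64
```

View pics/w12.png

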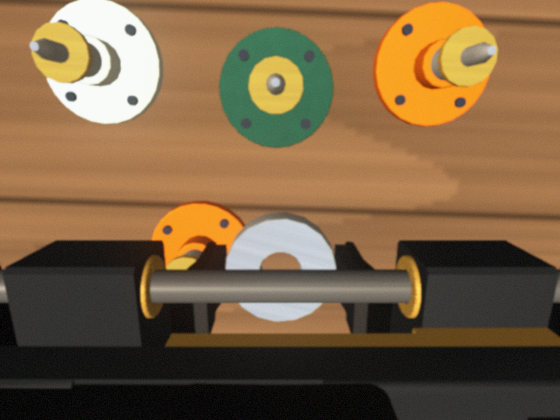

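View pics/s12.png

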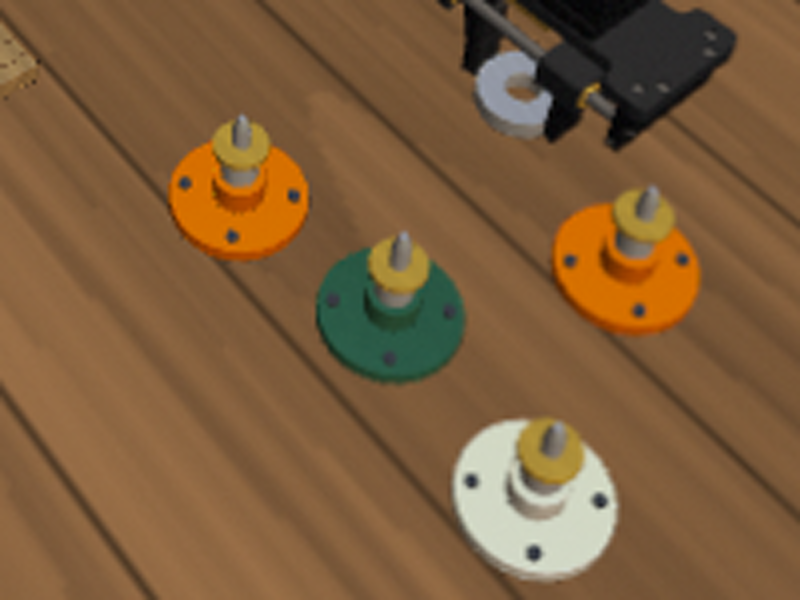

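The wrist view shows the green feeder's base centred near (276,87) with its spindle tip at (275,82) and the held ring centred near (281,267). The scene view confirms the follower is up.

Run:
```python
from h import *
p=viewer.camera("wrist"); hsv=cv2.cvtColor(p["img"],cv2.COLOR_RGB2HSV)
g=((hsv[...,0]>65)&(hsv[...,0]<95)&(hsv[...,1]>90)).astype(np.uint8)
cs,_=cv2.findContours(g,cv2.RETR_EXTERNAL,cv2.CHAIN_APPROX_NONE); c=max(cs,key=cv2.contourArea)
W=onplane(p,cv2.convexHull(c).reshape(-1,2),.012); (a,b),r=cv2.minEnclosingCircle((W*1000).astype(np.float32)); print("base",a,b,r,cv2.fitEllipse((W*1000).astype(np.float32)))
y=((hsv[...,0]>18)&(hsv[...,0]<32)&(hsv[...,1]>120)&(hsv[...,2]>140)).astype(np.uint8); y[:, :230]=0;y[:, 330:]=0;y[140:]=0
cs,_=cv2.findContours(y,cv2.RETR_EXTERNAL,cv2.CHAIN_APPROX_NONE); c=max(cs,key=cv2.contourArea)
for z in(.064,.060):
    W=onplane(p,c.reshape(-1,2),z);print("fol",z,cv2.fitEllipse((W*1000).astype(np.float32)))
print("tip",onplane(p,[(275,79)],.088),onplane(p,[(275,82)],.088))
o=robot.get_obs();Q=R.from_quat(o["tool_rot"]);P=o["position"]
# ring top: 7mm above tcp
ring=P+Q.apply([0,0,-.007]); print("tcp",P.round(4),"pred ring top centre px",proj(p,ring))
im=p["img"].copy();t=np.linspace(0,6.28,60)
for rr in(.027,.010):
    cv2.polylines(im,[proj(p,P+Q.apply(np.c_[rr*np.cos(t),rr*np.sin(t),t*0-.007])).astype(np.int32)],True,(255,0,0),1)
cv2.imwrite("pics/w13.png",im[200:350,180:380][:,:,::-1].repeat(4,0).repeat(4,1))
```

```text
base 526.7943725585938 334.0457763671875 43.706764221191406 ((526.8516845703125, 334.03082275390625), (86.98741149902344, 87.05818939208984), 48.69321823120117)
fol 0.064 ((526.5379028320312, 334.0296325683594), (34.49039840698242, 34.62454605102539), 148.77304077148438)
fol 0.06 ((526.7797241210938, 334.10186767578125), (35.06630325317383, 35.20269775390625), 148.77203369140625)
tip [[0.52916123 0.33154051]] [[0.52753288 0.33149394]]
tcp [0.4407 0.3256 0.1432] pred ring top centre px [[281.20067977 265.79972455]]
```

View pics/w13.png

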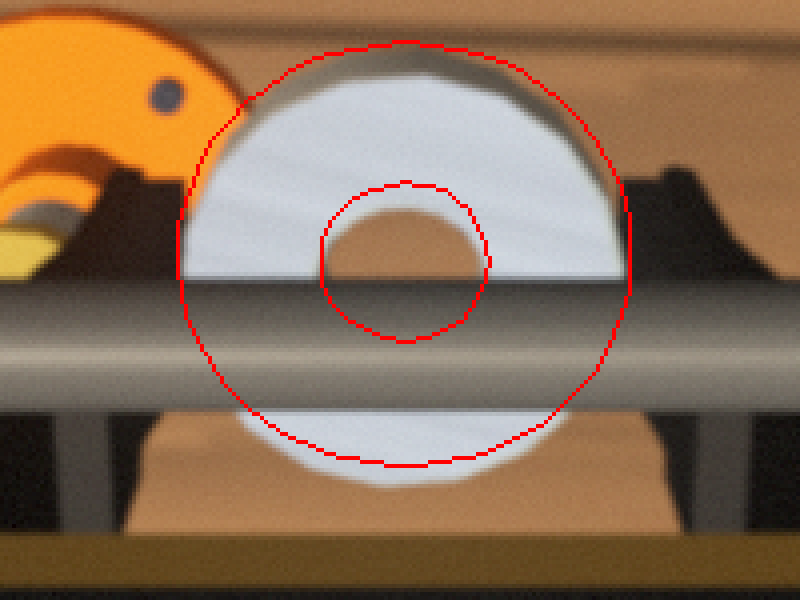

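The held ring's top face sits ~7 px (≈2–3 mm) behind the predicted circle, so the ring is about 2 mm towards tool -x. I'll aim the TCP 2 mm ahead of the spindle axis (0.528, 0.333).

Run:
```python
from h import *
plan(.53,.333,.118,2)
```

```text
t=32.90 pos [0.4407 0.3256 0.1432] yaw 1.8 tilt err deg [ 0.4   1.62 -0.18] F [-0.3 -0.6 -3. ] w 0.0525 q6 1.97 q5 0.94
0.03 0.11 -0.01 0.75 -0.04 0.19
0.03 0.11 -0.01 0.75 -0.04 0.20
0.03 0.11 -0.01 0.75 -0.04 0.20
```

```bash
python3 -m crank '0.03 0.11 0 0.75 -0.04 0 1; 0.03 0.11 0 0.75 -0.04 0 1; 0.03 0.11 0 0.75 -0.04 0 1; 0 0 0 0 0 0.1 1; 0 0 0 0 0 0 1'
python3 - <<'E'
from h import *
plan(.53,.333,.115,2)
E
```

```text
time: 33.52
position: [0.5318, 0.3276, 0.1365]
tool_rot: [1.0, 0.013, -0.002, 0.001]
ft_force: [-0.2, 0.1, -2.3]
grip_width: 0.0525
t=33.52 pos [0.5318 0.3276 0.1365] yaw 1.4 tilt err deg [ 0.06  0.18 -0.56] F [-0.2  0.1 -2.3] w 0.0525 q6 1.92 q5 1.01
0.01 0.04 -0.11 -0.04 -0.14 0.54
```

```bash
python3 -m crank '0 0.04 -0.1 -0.04 -0.14 0.4 1; 0 0 0 0 0 0 1;0 0 0 0 0 0 1'
python3 - <<'E'
from h import *
plan(.53,.333,.115,2)
p=viewer.camera("wrist"); cv2.imwrite("pics/w14.png",p["img"][180:360,160:400][:,:,::-1].repeat(3,0).repeat(3,1))
s=viewer.camera("scene"); cv2.imwrite("pics/s14.png",cv2.resize(s["img"][230:350,260:420],(800,600),interpolation=cv2.INTER_CUBIC)[:,:,::-1])
o=robot.get_obs();P=o["position"];Q=R.from_quat(o["tool_rot"])
print("axis px", [proj(p,[.528,.333,z]).round(1) for z in (.088,.04,.012)])
E
```

```text
time: 33.9
position: [0.5273, 0.3329, 0.1189]
tool_rot: [1.0, 0.017, -0.001, 0.001]
ft_force: [-0.3, -0.1, -2.0]
grip_width: 0.0524
t=33.90 pos [0.5273 0.3329 0.1189] yaw 2.0 tilt err deg [ 0.12  0.16 -0.01] F [-0.3 -0.1 -2. ] w 0.0524 q6 1.92 q5 0.97
0.02 0.03 -0.00 0.07 -0.00 0.10
axis px [array([[280.7, 238.8]]), array([[280.5, 216.7]]), array([[280.3, 207.3]])]
```

View pics/w14.png

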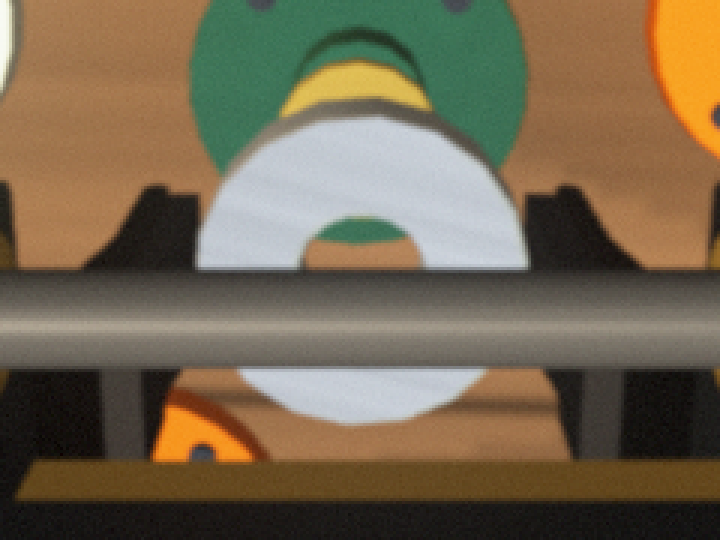

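View pics/s14.png

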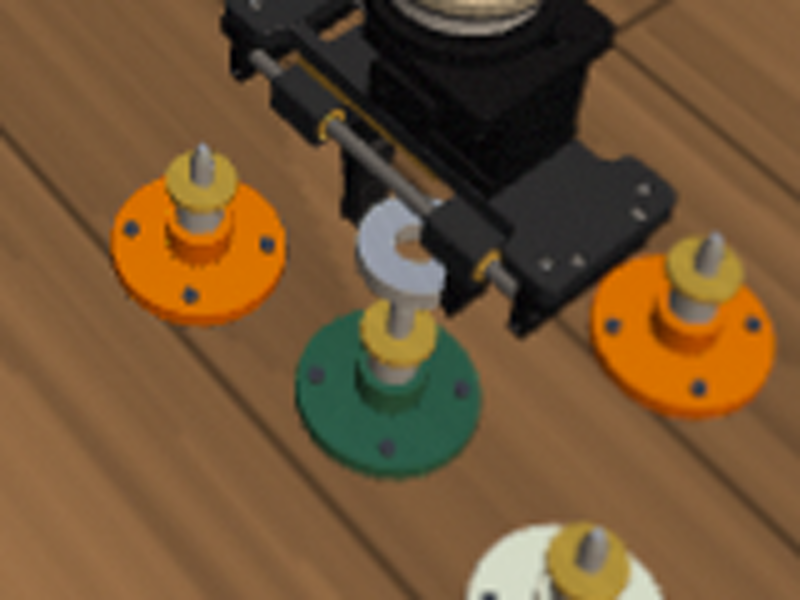

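Run:
```python
from h import *
p=viewer.camera("wrist");o=robot.get_obs();P=o["position"]
for z in (P[2]+.007,P[2]+.005):
    W=onplane(p,[(280.7,219),(280.7,320.7)],z); print(W.round(4),W.mean(0).round(4),np.linalg.norm(W[0]-W[1]).round(4))
print(P.round(4))
plan(.53,.333,.1,2)
```

```text
[[0.5506 0.3339]
 [0.498  0.332 ]] [0.5243 0.3329] 0.0526
[[0.55   0.3338]
 [0.4968 0.332 ]] [0.5234 0.3329] 0.0533
[0.5275 0.3328 0.1191]
t=34.05 pos [0.5275 0.3328 0.1191] yaw 2.0 tilt err deg [ 0.11  0.14 -0.02] F [ 0.6  0.5 -3. ] w 0.0527 q6 1.92 q5 0.97
0.02 0.03 -0.00 0.06 -0.00 0.48
```

```bash
python3 -m crank '0.02 0.03 0 0.06 0 0.2 1; 0 0 0 0 0 0.1 1;0 0 0 0 0 0 1'
python3 - <<'E'
from h import *
plan(.5303,.333,.09,2)
E
```

```text
time: 34.42
position: [0.5304, 0.333, 0.1066]
tool_rot: [1.0, 0.017, 0.001, -0.0]
ft_force: [0.0, -0.1, -1.8]
grip_width: 0.0531
t=34.42 pos [0.5304 0.333  0.1066] yaw 2.0 tilt err deg [-0.01 -0.07 -0.02] F [ 0.  -0.1 -1.8] w 0.0531 q6 1.92 q5 0.94
-0.00 -0.01 -0.00 -0.00 -0.00 0.42
```

```bash
python3 -m crank '0 0 0 -0.01 0 0.2 1; 0 0 0 -0.01 0 0.2 1;0 0 0 0 0 0 1'
python3 - <<'E'
from h import *
plan(.5303,.333,.08,2)
s=viewer.camera("scene"); cv2.imwrite("pics/s15.png",cv2.resize(s["img"][250:340,290:410],(800,600),interpolation=cv2.INTER_CUBIC)[:,:,::-1])
E
```

```text
time: 34.8
position: [0.5295, 0.3328, 0.0893]
tool_rot: [1.0, 0.017, 0.0, -0.0]
ft_force: [0.1, -0.8, -2.1]
grip_width: 0.0528
t=34.80 pos [0.5295 0.3328 0.0893] yaw 2.0 tilt err deg [-0.   -0.04 -0.03] F [ 0.1 -0.8 -2.1] w 0.0528 q6 1.92 q5 0.91
-0.00 -0.01 -0.01 0.02 -0.00 0.23
```

View pics/s15.png

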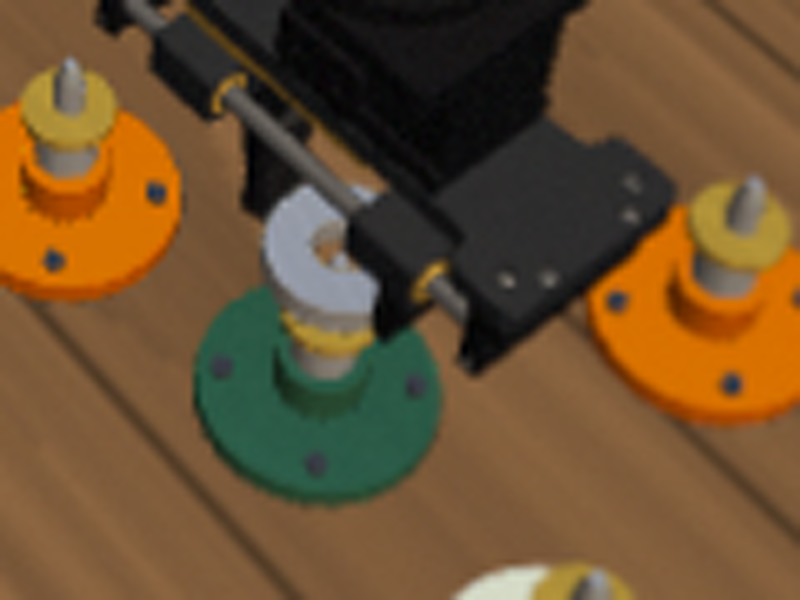

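The spindle tip shows in the ring's hole at (340,258), with no contact force. Continue down.

```bash
python3 -m crank '0 0 0 0.02 0 0.15 1; 0 0 0 0 0 0.15 1;0 0 0 0 0 0 1'
python3 - <<'E'
from h import *
plan(.5303,.333,.06,2)
E
```

```text
time: 35.22
position: [0.5309, 0.3331, 0.077]
tool_rot: [1.0, 0.017, 0.001, -0.0]
ft_force: [-0.0, -0.6, -2.6]
grip_width: 0.0524
t=35.23 pos [0.5309 0.3331 0.077 ] yaw 2.0 tilt err deg [-0.03 -0.12 -0.03] F [-0.  -0.6 -2.6] w 0.0524 q6 1.92 q5 0.88
-0.01 -0.02 -0.01 -0.02 0.00 0.43
```

```bash
python3 -m crank '0 0 0 -0.03 0 0.2 1; 0 0 0 -0.01 0 0.15 1;0 0 0 0 0 0 1'
python3 - <<'E'
from h import *
plan(.5303,.333,.048,2)
E
```

```text
time: 35.6
position: [0.5299, 0.3332, 0.0631]
tool_rot: [1.0, 0.017, 0.002, -0.0]
ft_force: [0.0, -0.1, -2.2]
grip_width: 0.0527
t=35.60 pos [0.5299 0.3332 0.0631] yaw 2.0 tilt err deg [-0.05 -0.21 -0.02] F [ 0.  -0.1 -2.2] w 0.0527 q6 1.92 q5 0.85
-0.01 -0.04 -0.00 0.01 0.01 0.38
```

No push force yet though the ring should have met the follower; look.

Run:
```python
from h import *
st()
s=viewer.camera("scene"); cv2.imwrite("pics/s16.png",cv2.resize(s["img"][250:340,290:410],(800,600),interpolation=cv2.INTER_CUBIC)[:,:,::-1])
p=viewer.camera("wrist"); cv2.imwrite("pics/w16.png",p["img"][180:360,160:400][:,:,::-1].repeat(3,0).repeat(3,1))
```

```text
t=35.60 [0.5299 0.3332 0.0631] yaw 2.0 zax [ 0.004  0.001 -1.   ] F [ 0.  -0.1 -2.2] w 0.0527
```

View pics/s16.png

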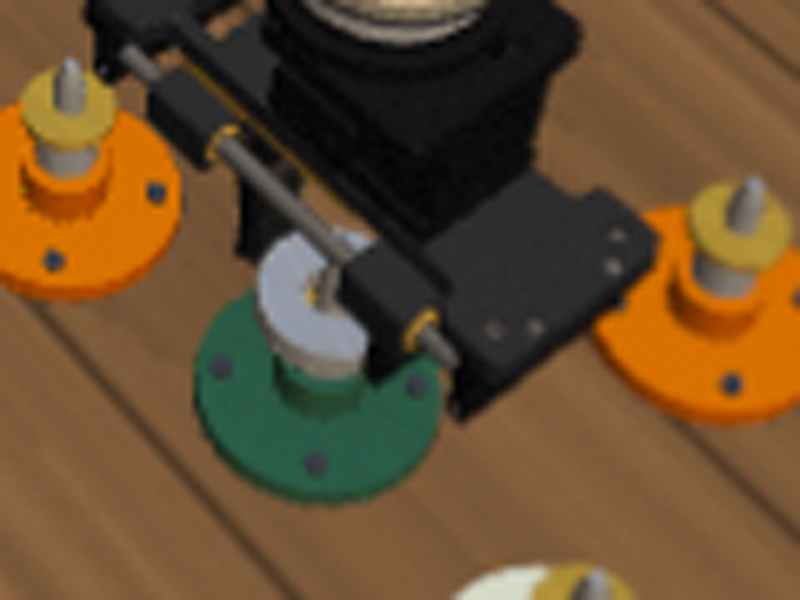

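View pics/w16.png

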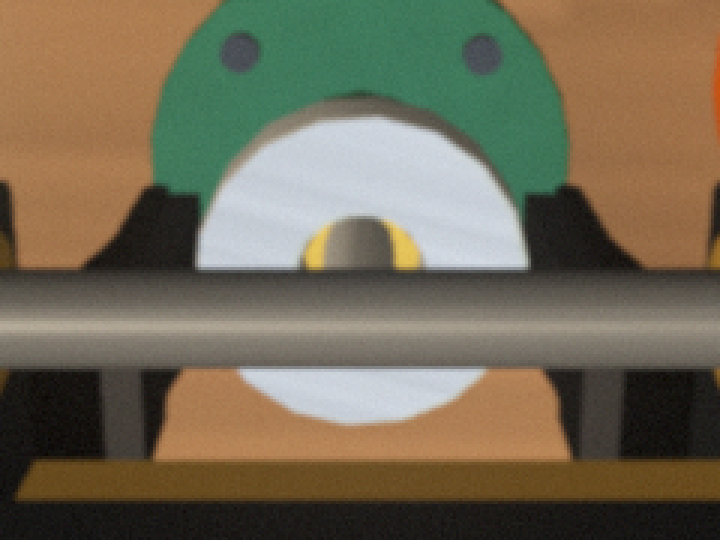

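The ring is on the spindle (post at (360,245) centred in the hole, brass seen below). Continue pushing to the stop.

```bash
python3 -m crank '0 -0.04 0 0.01 0.01 0.15 1; 0 0 0 0 0 0.12 1'; python3 -m crank '0 0 0 0 0 0.1 1;0 0 0 0 0 0 1'
python3 - <<'E'
from h import *
plan(.5303,.333,.046,2)
E
```

```text
time: 35.95
position: [0.53, 0.3333, 0.0533]
tool_rot: [1.0, 0.017, -0.0, -0.001]
ft_force: [-1.1, -0.5, 4.4]
grip_width: 0.0527
time: 36.2
position: [0.53, 0.3333, 0.0489]
tool_rot: [1.0, 0.017, -0.0, -0.001]
ft_force: [-1.1, 0.7, 0.8]
grip_width: 0.0528
t=36.20 pos [0.53   0.3333 0.0489] yaw 2.0 tilt err deg [-0.09  0.01 -0.02] F [-1.1  0.7  0.8] w 0.0528 q6 1.92 q5 0.83
-0.02 0.00 -0.00 0.01 0.01 0.07
```

```bash
python3 -m crank '0 0 0 0 0 0.1 1; 0 0 0 0 0 0.1 1';  python3 - <<'E'
from h import *
st()
E
```

```text
time: 36.45
position: [0.5302, 0.3334, 0.0464]
tool_rot: [1.0, 0.018, -0.0, -0.001]
ft_force: [-9.2, -3.9, 36.6]
grip_width: 0.0529
t=36.45 [0.5302 0.3334 0.0464] yaw 2.0 zax [-0.     0.001 -1.   ] F [-9.2 -3.9 36.6] w 0.0529
```

At the stop (36 N up at the expected height). Release, rise and look.

```bash
python3 -m crank '0 0 0 0 0 -0.03 0.6; 0 0 0 0 0 0 -0.5; 0 0 0 0 0 0 -0.5; 0 0 0 0 0 0 -0.5; 0 0 0 0 0 0 -0.5'; python3 -m crank '0 0 0 0 0 -0.4 -0.5; 0 0 0 0 0 -0.8 -0.5; 0 0 0 0 0 -0.8 -0.5; 0 0 0 0 0 0 -0.5'
python3 - <<'E'
from h import *
st()
s=viewer.camera("scene"); cv2.imwrite("pics/s17.png",cv2.resize(s["img"][250:340,290:410],(800,600),interpolation=cv2.INTER_CUBIC)[:,:,::-1])
p=viewer.camera("wrist"); cv2.imwrite("pics/w17.png",p["img"][150:330,160:400][:,:,::-1].repeat(3,0).repeat(3,1))
E
```

```text
time: 37.08
position: [0.5314, 0.3333, 0.0467]
tool_rot: [1.0, 0.018, 0.001, -0.001]
ft_force: [0.1, -0.6, 1.3]
grip_width: 0.0654
time: 37.58
position: [0.5319, 0.3335, 0.1311]
tool_rot: [1.0, 0.018, 0.002, -0.001]
ft_force: [0.3, -0.1, -0.7]
grip_width: 0.0651
t=37.58 [0.5319 0.3335 0.1311] yaw 2.0 zax [ 0.004  0.002 -1.   ] F [ 0.3 -0.1 -0.7] w 0.0651
```

View pics/s17.png

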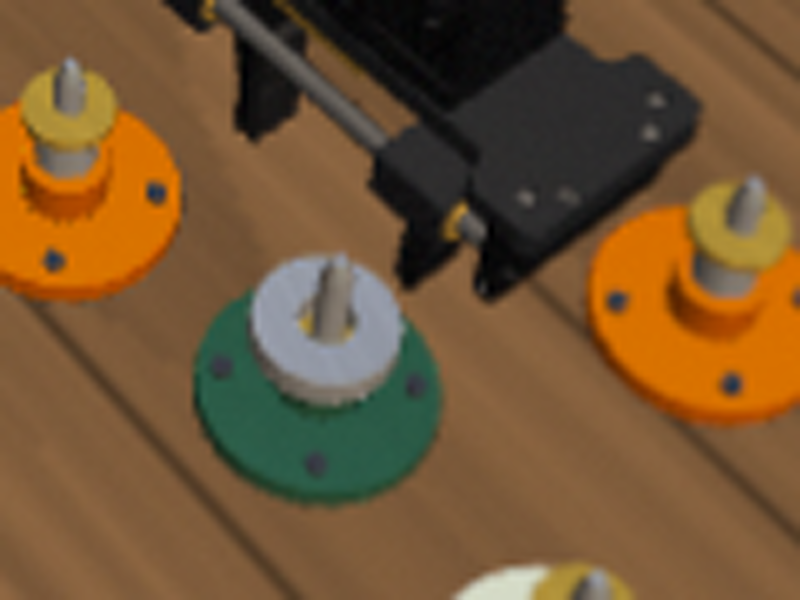

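View pics/w17.png

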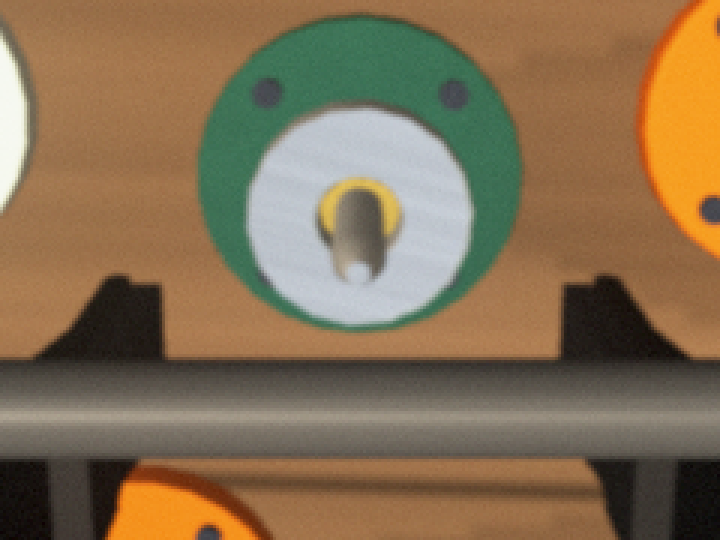

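The big ring lies flat and low on the follower, spindle through it at (360,235). Refit the feeder's centre, then go for the small ring.

Run:
```python
from h import *
p=viewer.camera("wrist"); hsv=cv2.cvtColor(p["img"],cv2.COLOR_RGB2HSV)
g=((hsv[...,0]>65)&(hsv[...,0]<95)&(hsv[...,1]>90)).astype(np.uint8)
cs,_=cv2.findContours(g,cv2.RETR_EXTERNAL,cv2.CHAIN_APPROX_NONE); c=max(cs,key=cv2.contourArea)
W=onplane(p,cv2.convexHull(c).reshape(-1,2),.012); print("base",cv2.fitEllipse((W*1000).astype(np.float32)))
print("tip",onplane(p,[(160+357/3,150+272/3)],.088))
plan(.3655,-.292,.14,2)
```

```text
base ((527.3377685546875, 334.037109375), (86.85089874267578, 87.28900909423828), 97.95353698730469)
tip [[0.52608252 0.33358573]]
t=37.73 pos [0.5291 0.3323 0.127 ] yaw 2.0 tilt err deg [0.05 0.24 0.  ] F [-0.1  0.4 -0.4] w 0.0649 q6 1.92 q5 0.99
0.00 0.00 0.00 -0.27 0.91 -0.02
0.00 0.00 0.00 -0.27 0.91 -0.02
0.00 0.00 0.00 -0.27 0.91 -0.02
0.00 0.00 0.00 -0.27 0.91 -0.02
0.00 0.00 0.00 -0.27 0.91 -0.02
0.00 0.00 0.00 -0.27 0.91 -0.02
0.00 0.00 0.00 -0.27 0.91 -0.02
0.00 0.00 0.00 -0.27 0.91 -0.02
0.00 0.00 0.00 -0.27 0.91 -0.02
0.00 0.00 0.00 -0.27 0.91 -0.02
0.00 0.00 0.00 -0.27 0.91 -0.02
0.00 0.00 0.00 -0.27 0.91 -0.02
0.00 0.00 0.00 -0.27 0.91 -0.02
0.00 0.00 0.00 -0.27 0.91 -0.02
0.00 0.00 0.00 -0.27 0.91 -0.02
0.00 0.00 0.00 -0.27 0.91 -0.02
0.00 0.00 0.00 -0.27 0.91 -0.02
```

```bash
python3 -m crank '0 0 0 -0.26 0.91 -0.05 -0.4; 0 0 0 -0.26 0.91 -0.05 -0.4; 0 0 0 -0.26 0.91 -0.05 -0.4; 0 0 0 -0.26 0.91 -0.05 -0.4; 0 0 0 -0.26 0.91 -0.05 -0.4'; python3 -m crank '0 0 0 -0.26 0.91 -0.05 -0.4; 0 0 0 -0.26 0.91 -0.05 -0.4; 0 0 0 -0.26 0.91 -0.05 -0.4; 0 0 0 -0.26 0.91 -0.05 -0.4; 0 0 0 -0.26 0.91 -0.05 -0.4'; python3 -m crank '0 0 0 -0.26 0.91 -0.05 -0.4; 0 0 0 -0.26 0.91 -0.05 -0.4; 0 0 0 -0.26 0.91 -0.05 -0.4; 0 0 0 -0.26 0.91 -0.05 -0.4'
python3 - <<'E'
from h import *
plan(.3655,-.292,.14,2)
E
```

```text
time: 38.35
position: [0.4785, 0.145, 0.1311]
tool_rot: [1.0, 0.02, -0.008, 0.001]
ft_force: [-0.1, -0.3, -0.4]
grip_width: 0.0612
time: 38.98
position: [0.4277, -0.044, 0.1375]
tool_rot: [1.0, 0.021, -0.014, 0.0]
ft_force: [1.4, -0.7, 0.2]
grip_width: 0.0608
time: 39.48
position: [0.3876, -0.1941, 0.1428]
tool_rot: [1.0, 0.02, -0.019, -0.003]
ft_force: [-0.3, -0.1, 0.5]
grip_width: 0.0609
t=39.48 pos [ 0.3876 -0.1941  0.1428] yaw 2.3 tilt err deg [-0.36  2.15  0.33] F [-0.3 -0.1  0.5] w 0.0609 q6 0.84 q5 0.79
-0.02 0.14 0.02 -0.22 0.81 0.03
-0.02 0.14 0.02 -0.22 0.81 0.03
-0.02 0.14 0.02 -0.21 0.81 0.02
```

```bash
python3 -m crank '0 0.14 0 -0.22 0.81 0 -0.4; 0 0.14 0 -0.22 0.81 0 -0.4; 0 0.14 0 -0.2 0.75 0 -0.4; 0 0 0 0 0 0 -0.4; 0 0 0 0 0 0 -0.4'
python3 - <<'E'
from h import *
p=viewer.camera("wrist"); im=p["img"].copy()
for d in spotter.boxes_of("small_ring_mid",p): print(world(p,d["at"]).round(4),round(d["score"],2))
c=np.array([.3655,-.292]); t=np.linspace(0,6.28,40)
for r in (.019,.01):
    cv2.polylines(im,[proj(p,np.c_[c[0]+r*np.cos(t),c[1]+r*np.sin(t),t*0+.014]).astype(np.int32)],True,(255,0,0),1)
cv2.imwrite("pics/w18.png",im[:,:,::-1])
plan(.3655,-.292,.02,2)
E
```

```text
time: 40.1
position: [0.3616, -0.2921, 0.1378]
tool_rot: [1.0, 0.018, -0.003, -0.008]
ft_force: [0.0, -0.5, -0.1]
grip_width: 0.0607
[ 0.3669 -0.2926  0.0174] 0.81
t=40.20 pos [ 0.3621 -0.2921  0.1381] yaw 2.1 tilt err deg [-0.84  0.34  0.09] F [-0.6  0.   0.2] w 0.0609 q6 0.61 q5 0.80
-0.04 0.02 0.00 0.03 0.01 0.74
-0.04 0.02 0.00 0.02 0.01 0.74
-0.04 0.02 0.00 0.02 0.01 0.74
-0.04 0.02 0.00 0.02 0.00 0.74
```

View pics/w18.png

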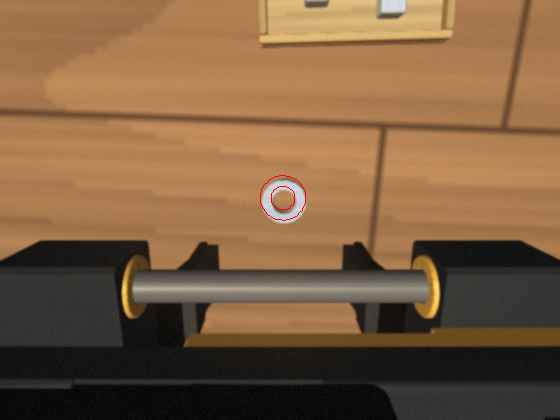

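The ring shows at (283,200), 2 px behind the outline, so aim at x=0.364.

```bash
python3 -m crank '-0.04 0.02 0 0 0.01 0.74 -0.4; -0.04 0.02 0 0 0.01 0.74 -0.4; -0.04 0.02 0 0 0.01 0.74 -0.4; -0.04 0.02 0 0 0 0.6 -0.4; 0 0 0 0 0 0 -0.4'
python3 - <<'E'
from h import *
plan(.364,-.2925,.006,2)
E
```

```text
time: 40.83
position: [0.3643, -0.2876, 0.0233]
tool_rot: [1.0, 0.022, 0.001, 0.0]
ft_force: [0.2, -0.5, -0.0]
grip_width: 0.0605
t=40.83 pos [ 0.3643 -0.2876  0.0233] yaw 2.6 tilt err deg [ 0.02 -0.11  0.57] F [ 0.2 -0.5 -0. ] w 0.0605 q6 0.61 q5 0.47
0.00 -0.02 0.11 -0.01 0.12 0.43
```

```bash
python3 -m crank '0 -0.02 0.11 -0.01 0.12 0.2 -0.4; 0 0 0 0 0 0.2 -0.4; 0 0 0 0 0 0 -0.4'
python3 - <<'E'
from h import *
plan(.364,-.2925,.006,2)
E
```

```text
time: 41.2
position: [0.3655, -0.2931, 0.0083]
tool_rot: [1.0, 0.018, 0.001, 0.002]
ft_force: [0.4, 0.9, 0.1]
grip_width: 0.0611
t=41.20 pos [ 0.3655 -0.2931  0.0083] yaw 2.1 tilt err deg [ 0.18 -0.13  0.08] F [0.4 0.9 0.1] w 0.0611 q6 0.62 q5 0.44
0.04 -0.03 0.02 -0.04 -0.02 0.06
```

```bash
python3 -m crank '0.04 -0.03 0 -0.04 -0.02 0.06 -0.4; 0 0 0 0 0 0 1; 0 0 0 0 0 0 1; 0 0 0 0 0 0 1; 0 0 0 0 0 0 1' 35; python3 -m crank '0 0 0 0 0 0 1;0 0 0 0 0 0 1; 0 0 0 0 0 0 1'
python3 - <<'E'
from h import *
st()
E
```

```text
time: 41.82
position: [0.3641, -0.2929, 0.0067]
tool_rot: [1.0, 0.018, 0.0, 0.001]
ft_force: [-0.8, 0.2, -1.1]
grip_width: 0.036
time: 42.2
position: [0.364, -0.2928, 0.0067]
tool_rot: [1.0, 0.018, 0.0, 0.0]
ft_force: [0.1, -0.5, -0.4]
grip_width: 0.0359
t=42.20 [ 0.364  -0.2928  0.0067] yaw 2.1 zax [ 0.001 -0.001 -1.   ] F [ 0.1 -0.5 -0.4] w 0.0359
```

```bash
python3 -m crank '0 0 0 0 0 -0.5 1; 0 0 0 0 0 -1 1; 0 0 0 0 0 -1 1; 0 0 0 0 0 -1 1; 0 0 0 0 0 0 1'
python3 - <<'E'
from h import *
p=viewer.camera("wrist"); im=p["img"].copy()
o=robot.get_obs();Q=R.from_quat(o["tool_rot"]);P=o["position"];t=np.linspace(0,6.28,60)
for rr in(.019,.010):
    cv2.polylines(im,[proj(p,P+Q.apply(np.c_[rr*np.cos(t),rr*np.sin(t),t*0-.0073])).astype(np.int32)],True,(255,0,0),1)
cv2.imwrite("pics/w19.png",im[200:350,180:380][:,:,::-1].repeat(4,0).repeat(4,1))
plan(.45,.333,.15,2)
E
```

```text
time: 42.82
position: [0.3634, -0.2921, 0.1495]
tool_rot: [1.0, 0.018, -0.001, -0.001]
ft_force: [0.8, 0.1, -1.5]
grip_width: 0.0361
t=42.88 pos [ 0.3625 -0.291   0.148 ] yaw 2.1 tilt err deg [-0.29  0.22  0.05] F [ 0.6 -0.7 -1.3] w 0.0358 q6 0.62 q5 0.81
-0.00 0.00 0.00 0.16 -0.91 0.00
-0.00 0.00 0.00 0.16 -0.91 0.00
-0.00 0.00 0.00 0.16 -0.91 0.00
-0.00 0.00 0.00 0.16 -0.91 0.00
-0.00 0.00 0.00 0.16 -0.91 0.00
-0.00 0.00 0.00 0.16 -0.91 -0.00
-0.00 0.00 0.00 0.16 -0.91 -0.00
-0.00 0.00 0.00 0.16 -0.91 -0.00
-0.00 0.00 0.00 0.16 -0.91 -0.00
-0.00 0.00 0.00 0.16 -0.91 -0.00
-0.00 0.00 0.00 0.16 -0.91 -0.00
-0.00 0.00 0.00 0.16 -0.91 -0.00
-0.00 0.00 0.00 0.16 -0.91 -0.00
-0.00 0.00 0.00 0.16 -0.91 -0.00
-0.00 0.00 0.00 0.16 -0.91 -0.00
-0.00 0.00 0.00 0.16 -0.91 -0.00
-0.00 0.00 0.00 0.16 -0.91 -0.00
```

View pics/w19.png

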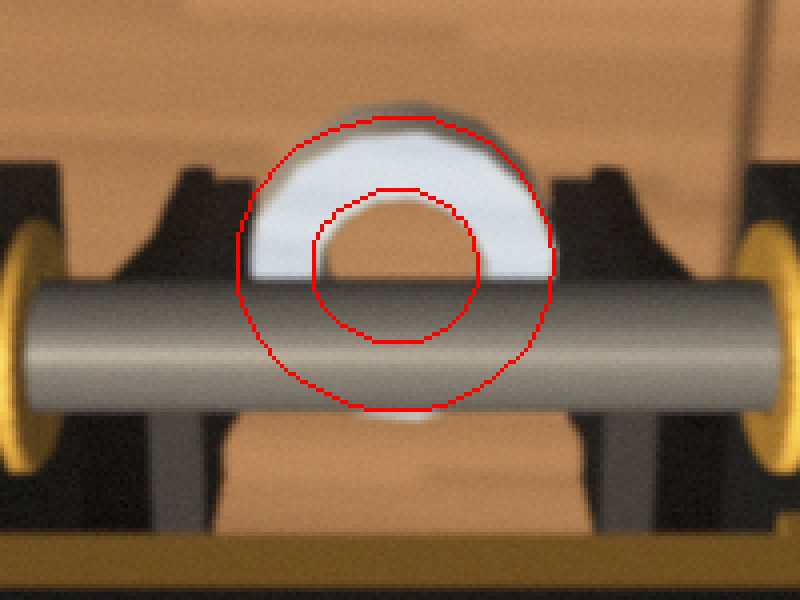

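The small ring is held level, centre ~1.4 mm behind the predicted circle (395,264). So aim the TCP at x≈0.5285. Carrying.

```bash
python3 -m crank '0 0.01 0 0.17 -0.91 -0.04 1; 0 0.01 0 0.17 -0.91 -0.04 1; 0 0.01 0 0.17 -0.91 -0.04 1; 0 0.01 0 0.17 -0.91 -0.04 1; 0 0.01 0 0.17 -0.91 -0.04 1'; python3 -m crank '0 0.02 0 0.17 -0.91 -0.05 1; 0 0.02 0 0.17 -0.91 -0.05 1; 0 0.02 0 0.17 -0.91 -0.05 1; 0 0.02 0 0.17 -0.91 -0.05 1; 0 0.02 0 0.17 -0.91 -0.05 1'; python3 -m crank '0 0.02 0 0.17 -0.91 -0.04 1; 0 0.02 0 0.17 -0.91 -0.04 1; 0 0.02 0 0.17 -0.91 -0.04 1; 0 0.02 0 0.17 -0.91 -0.04 1'
python3 - <<'E'
from h import *
plan(.48,.333,.15,2)
E
```

```text
time: 43.5
position: [0.3869, -0.1027, 0.1504]
tool_rot: [1.0, 0.014, -0.005, -0.007]
ft_force: [0.4, -0.6, -1.5]
grip_width: 0.0358
time: 44.12
position: [0.4097, 0.0875, 0.1555]
tool_rot: [1.0, 0.014, -0.01, -0.01]
ft_force: [0.3, -0.1, -1.4]
grip_width: 0.0358
time: 44.62
position: [0.4279, 0.2378, 0.1568]
tool_rot: [1.0, 0.014, -0.015, -0.008]
ft_force: [1.4, 0.7, -1.2]
grip_width: 0.0359
t=44.62 pos [0.4279 0.2378 0.1568] yaw 1.6 tilt err deg [-0.97  1.66 -0.44] F [ 1.4  0.7 -1.2] w 0.0359 q6 1.79 q5 0.89
-0.06 0.11 -0.03 0.46 -0.78 0.06
-0.06 0.11 -0.03 0.46 -0.78 0.06
-0.06 0.11 -0.03 0.46 -0.78 0.06
```

```bash
python3 -m crank '-0.06 0.11 -0.03 0.46 -0.78 0.06 1; -0.06 0.11 -0.03 0.46 -0.78 0.06 1; -0.06 0.11 -0.03 0.46 -0.78 0.06 1; 0 0 0 0 0 0 1'
python3 - <<'E'
from h import *
plan(.5285,.333,.13,2)
E
```

```text
time: 45.12
position: [0.4759, 0.3366, 0.1397]
tool_rot: [1.0, 0.02, -0.007, 0.003]
ft_force: [0.2, -0.6, -1.4]
grip_width: 0.0355
t=45.12 pos [0.4759 0.3366 0.1397] yaw 2.2 tilt err deg [0.28 0.82 0.24] F [ 0.2 -0.6 -1.4] w 0.0355 q6 1.95 q5 0.97
0.03 0.08 0.02 0.66 0.07 0.11
0.03 0.08 0.02 0.66 0.07 0.12
```

```bash
python3 -m crank '0.03 0.08 0 0.66 0.07 0 1; 0.03 0.08 0 0.66 0.07 0 1; 0 0 0 0 0 0.1 1; 0 0 0 0 0 0 1'
python3 - <<'E'
from h import *
plan(.5285,.333,.115,2)
E
```

```text
time: 45.62
position: [0.5213, 0.3285, 0.1267]
tool_rot: [1.0, 0.02, -0.01, 0.004]
ft_force: [-0.4, 0.0, -1.1]
grip_width: 0.0358
t=45.62 pos [0.5213 0.3285 0.1267] yaw 2.2 tilt err deg [0.41 1.15 0.25] F [-0.4  0.  -1.1] w 0.0358 q6 1.91 q5 1.00
0.08 0.23 0.05 0.19 -0.11 0.29
```

```bash
python3 -m crank '0.08 0.23 0.05 0.19 -0.11 0.2 1; 0 0 0 0 0 0 1; 0 0 0 0 0 0 1'
python3 - <<'E'
from h import *
plan(.5285,.333,.1,2)
p=viewer.camera("wrist"); cv2.imwrite("pics/w20.png",p["img"][180:360,160:400][:,:,::-1].repeat(3,0).repeat(3,1))
E
```

```text
time: 46.0
position: [0.526, 0.333, 0.1172]
tool_rot: [1.0, 0.018, -0.001, 0.0]
ft_force: [-0.6, 0.1, -0.4]
grip_width: 0.0359
t=46.00 pos [0.526  0.333  0.1172] yaw 2.0 tilt err deg [0.05 0.14 0.02] F [-0.6  0.1 -0.4] w 0.0359 q6 1.92 q5 0.96
0.01 0.03 0.00 0.06 0.00 0.43
```

View pics/w20.png

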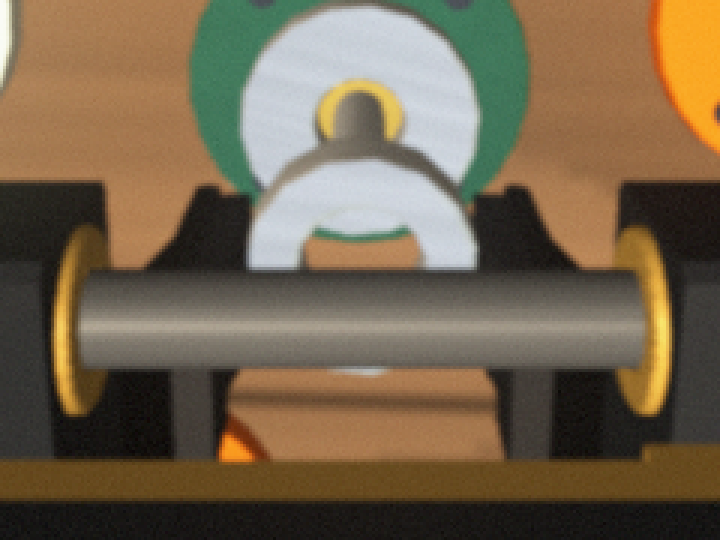

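Columns agree (ring 363, spindle 359). Lower in steps.

```bash
python3 - <<'E'
from h import *
p=viewer.camera("wrist"); P=robot.get_obs()["position"]
W=onplane(p,[(281,232.3),(281,304.7)],P[2]+.0073);print(P.round(4),W.mean(0).round(4),np.linalg.norm(W[0]-W[1]))
E
python3 -m crank '0 0.03 0 0.06 0 0.2 1; 0 0 0 0 0 0.12 1; 0 0 0 0 0 0 1'
python3 - <<'E'
from h import *
plan(.5285,.333,.09,2)
E
```

```text
[0.5262 0.333  0.1173] [0.5244 0.333 ] 0.037281805987234774
time: 46.48
position: [0.5288, 0.3332, 0.104]
tool_rot: [1.0, 0.018, 0.001, 0.0]
ft_force: [0.2, 0.0, -0.8]
grip_width: 0.0357
t=46.48 pos [0.5288 0.3332 0.104 ] yaw 2.0 tilt err deg [ 0.04 -0.07  0.03] F [ 0.2  0.  -0.8] w 0.0357 q6 1.92 q5 0.94
0.01 -0.01 0.01 -0.01 0.01 0.35
```

```bash
python3 -m crank '0 0 0 -0.01 0 0.2 1; 0 0 0 -0.01 0 0.15 1; 0 0 0 0 0 0 1'
python3 - <<'E'
from h import *
plan(.5285,.333,.08,2)
s=viewer.camera("scene"); cv2.imwrite("pics/s20.png",cv2.resize(s["img"][250:340,290:410],(800,600),interpolation=cv2.INTER_CUBIC)[:,:,::-1])
E
```

```text
time: 46.85
position: [0.5279, 0.3331, 0.0887]
tool_rot: [1.0, 0.018, 0.0, 0.0]
ft_force: [-0.2, 1.1, -0.6]
grip_width: 0.0358
t=46.85 pos [0.5279 0.3331 0.0887] yaw 2.0 tilt err deg [ 0.05 -0.04  0.02] F [-0.2  1.1 -0.6] w 0.0358 q6 1.92 q5 0.90
0.01 -0.01 0.00 0.02 0.00 0.22
```

View pics/s20.png

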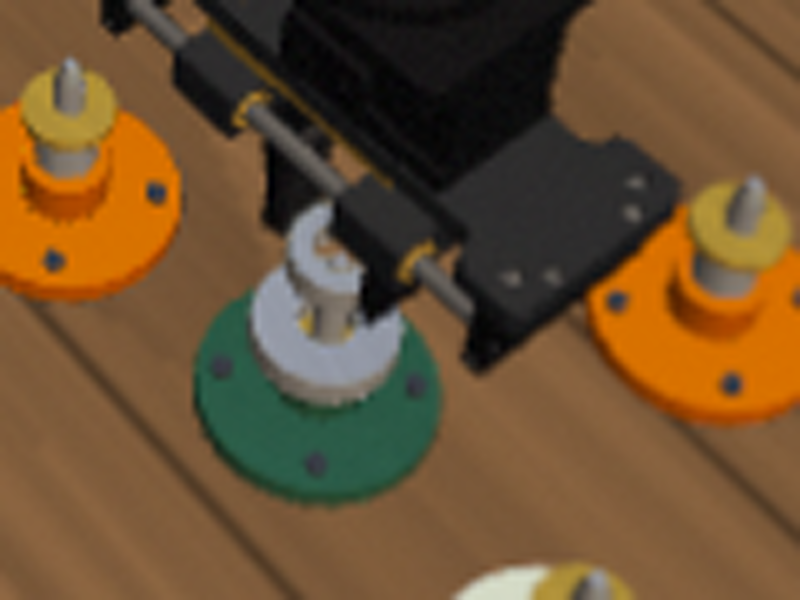

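The tip enters the small ring's hole at (342,262). Continue to just above the big ring (TCP 0.061).

```bash
python3 -m crank '0 0 0 0.02 0 0.2 1; 0 0 0 0 0 0.2 1; 0 0 0 0 0 0 1'
python3 - <<'E'
from h import *
plan(.5285,.333,.063,2)
E
```

```text
time: 47.28
position: [0.5291, 0.3332, 0.072]
tool_rot: [1.0, 0.018, 0.001, 0.0]
ft_force: [0.2, -0.2, -0.7]
grip_width: 0.0361
t=47.27 pos [0.5291 0.3332 0.072 ] yaw 2.0 tilt err deg [ 0.03 -0.09  0.03] F [ 0.2 -0.2 -0.7] w 0.0361 q6 1.92 q5 0.87
0.01 -0.02 0.01 -0.02 0.00 0.22
```

```bash
python3 -m crank '0 0 0 -0.02 0 0.15 1; 0 0 0 0 0 0.1 1; 0 0 0 0 0 0 1'; python3 -c "
from h import *
st()"
```

```text
time: 47.65
position: [0.5283, 0.3332, 0.0613]
tool_rot: [1.0, 0.018, 0.001, 0.0]
ft_force: [-0.3, 0.0, -1.2]
grip_width: 0.0363
t=47.65 [0.5283 0.3332 0.0613] yaw 2.0 zax [ 0.002 -0.    -1.   ] F [-0.3  0.  -1.2] w 0.0363
```

Press gently with the ring.

```bash
python3 -m crank '0 0 0 0 0 0.06 1; 0 0 0 0 0 0.04 1'; python3 -m crank '0 0 0 0 0 0.05 1; 0 0 0 0 0 0.05 1'
```

```text
time: 47.9
position: [0.5287, 0.3334, 0.0605]
tool_rot: [1.0, 0.018, 0.001, 0.0]
ft_force: [-3.5, -1.4, 8.5]
grip_width: 0.0355
time: 48.15
position: [0.5287, 0.3334, 0.0605]
tool_rot: [1.0, 0.018, 0.002, 0.0]
ft_force: [-1.9, -1.5, 8.9]
grip_width: 0.0358
```

At 0.0605 the small ring's underside is at ~54 mm, as it must be. Release and look.

```bash
python3 -m crank '0 0 0 0 0 -0.02 0.6; 0 0 0 0 0 0 -0.3; 0 0 0 0 0 0 -0.3; 0 0 0 0 0 0 -0.3; 0 0 0 0 0 0 -0.3'; python3 -m crank '0 0 0 0 0 -0.4 -0.3; 0 0 0 0 0 -0.8 -0.3; 0 0 0 0 0 -0.8 -0.3; 0 0 0 0 0 0 -0.3'
python3 - <<'E'
from h import *
st()
s=viewer.camera("scene"); cv2.imwrite("pics/s21.png",cv2.resize(s["img"][250:340,290:410],(800,600),interpolation=cv2.INTER_CUBIC)[:,:,::-1])
p=viewer.camera("wrist"); cv2.imwrite("pics/w21.png",p["img"][150:330,160:400][:,:,::-1].repeat(3,0).repeat(3,1))
im=p["img"]
plan(.4,.0,.25,2)
E
```

```text
time: 48.78
position: [0.5296, 0.3337, 0.0619]
tool_rot: [1.0, 0.018, 0.003, -0.0]
ft_force: [-0.8, 0.4, -0.5]
grip_width: 0.0557
time: 49.28
position: [0.5297, 0.334, 0.1465]
tool_rot: [1.0, 0.018, 0.003, -0.001]
ft_force: [0.0, 0.1, 0.3]
grip_width: 0.0567
t=49.27 [0.5297 0.334  0.1465] yaw 2.1 zax [ 0.007  0.001 -1.   ] F [0.  0.1 0.3] w 0.0567
t=49.38 pos [0.5276 0.333  0.1434] yaw 2.1 tilt err deg [ 0.08 -0.06  0.06] F [-0.6 -0.1  0.1] w 0.0565 q6 1.92 q5 1.01
0.00 -0.00 0.00 -0.35 0.82 -0.27
0.00 -0.00 0.00 -0.35 0.82 -0.27
0.00 -0.00 0.00 -0.35 0.82 -0.27
0.00 -0.00 0.00 -0.35 0.82 -0.27
0.00 -0.00 0.00 -0.35 0.82 -0.27
0.00 -0.00 0.00 -0.35 0.82 -0.27
0.00 -0.00 0.00 -0.35 0.82 -0.27
0.00 -0.00 0.00 -0.35 0.82 -0.27
0.00 -0.00 0.00 -0.35 0.82 -0.27
0.00 -0.00 0.00 -0.35 0.82 -0.27
```

View pics/s21.png

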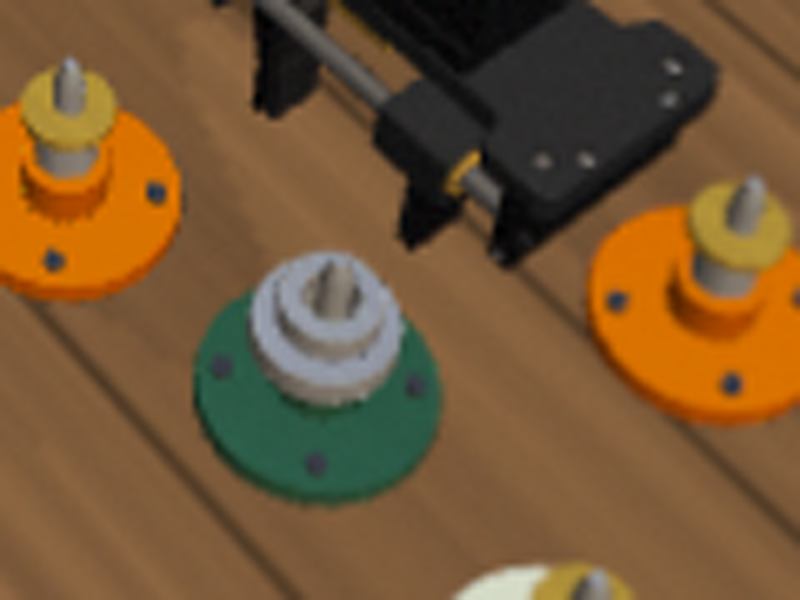

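View pics/w21.png

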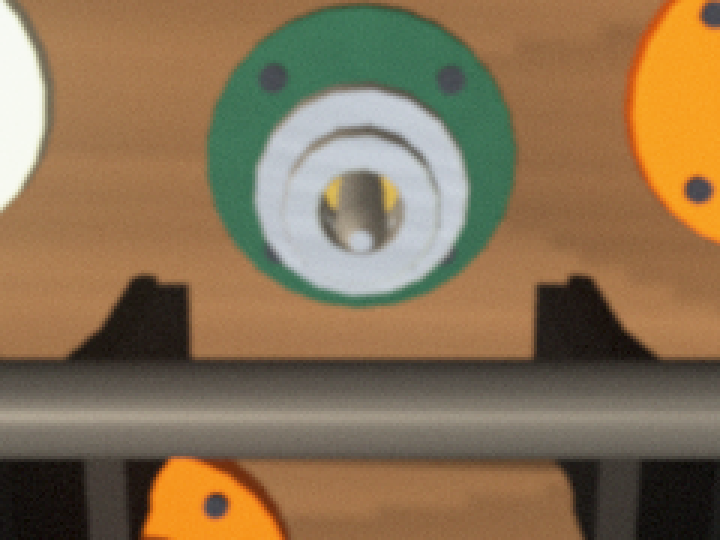

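Both rings sit flat, the small one on top, spindle tip at (362,240). There's time, so I'll do a fingertip press on the small ring's top (expected at z = 0.068) to prove the stop.

```bash
python3 -m crank '0 0 0 0 0 0.3 0.42; 0 0 0 0 0 0.2 0.42; 0 0 0 0 0 0 0.42; 0 0 0 0 0 0 0.42; 0 0 0 0 0 0 0.42'
python3 - <<'E'
from h import *
plan(.5278,.3332,.095,2)
E
```

```text
time: 50.0
position: [0.5247, 0.3317, 0.1173]
tool_rot: [1.0, 0.018, -0.004, 0.002]
ft_force: [0.2, 0.2, 0.4]
grip_width: 0.0257
t=50.00 pos [0.5247 0.3317 0.1173] yaw 2.1 tilt err deg [0.26 0.45 0.05] F [0.2 0.2 0.4] w 0.0257 q6 1.92 q5 0.97
0.05 0.09 0.01 0.08 -0.04 0.56
```

```bash
python3 -m crank '0.05 0.09 0 0.07 -0.04 0.4 0.42; 0 0 0 0 0 0.2 0.42; 0 0 0 0 0 0 0.42'
python3 - <<'E'
from h import *
plan(.5278,.3332,.072,2)
E
```

```text
time: 50.38
position: [0.5282, 0.3337, 0.0937]
tool_rot: [1.0, 0.018, 0.001, -0.0]
ft_force: [-0.3, 0.4, -0.0]
grip_width: 0.0257
t=50.38 pos [0.5282 0.3337 0.0937] yaw 2.1 tilt err deg [-0.04 -0.13  0.05] F [-0.3  0.4 -0. ] w 0.0257 q6 1.92 q5 0.91
-0.01 -0.03 0.01 -0.01 0.01 0.54
```

```bash
python3 -m crank '0 -0.03 0 -0.02 0.01 0.25 0.42; 0 0 0 0 0 0.25 0.42; 0 0 0 0 0 0 0.42'; python3 -m crank '0 0 0 0 0 0.06 0.42; 0 0 0 0 0 0.05 0.42'; python3 -m crank '0 0 0 0 0 0.05 0.42; 0 0 0 0 0 0.06 0.42'
```

```text
time: 50.75
position: [0.5278, 0.3334, 0.0731]
tool_rot: [1.0, 0.018, 0.0, -0.001]
ft_force: [0.1, -0.5, -0.5]
grip_width: 0.0255
time: 51.0
position: [0.5281, 0.3336, 0.0687]
tool_rot: [1.0, 0.018, 0.001, -0.001]
ft_force: [0.3, 0.2, -0.4]
grip_width: 0.0252
time: 51.25
position: [0.5283, 0.3336, 0.0683]
tool_rot: [1.0, 0.018, 0.001, -0.001]
ft_force: [-3.7, -1.8, 15.8]
grip_width: 0.0254
```

```bash
python3 -m crank '0 0 0 0 0 0.09 0.42; 0 0 0 0 0 0.09 0.42'; python3 -m crank '0 0 0 0 0 -0.5 0.42; 0 0 0 0 0 -1 0.42; 0 0 0 0 0 -1 0; 0 0 0 0 0 -0.5 0; 0 0 0 0 0 0 0'; python3 -c "
from h import *
plan(.4,.0,.25,2)"
```

```text
time: 51.5
position: [0.5283, 0.3336, 0.0682]
tool_rot: [1.0, 0.019, 0.002, -0.0]
ft_force: [-5.0, -2.8, 19.6]
grip_width: 0.0255
time: 52.12
position: [0.5283, 0.3337, 0.1936]
tool_rot: [1.0, 0.019, 0.003, -0.001]
ft_force: [-0.0, -0.9, 0.2]
grip_width: 0.042
t=52.12 pos [0.5283 0.3337 0.1936] yaw 2.1 tilt err deg [-0.11 -0.35  0.14] F [-0.  -0.9  0.2] w 0.0420 q6 1.92 q5 1.11
-0.00 -0.01 0.00 -0.35 0.82 -0.14
-0.00 -0.01 0.00 -0.35 0.82 -0.14
-0.00 -0.01 0.00 -0.35 0.82 -0.14
-0.00 -0.01 0.00 -0.35 0.82 -0.14
-0.00 -0.01 0.00 -0.35 0.82 -0.14
-0.00 -0.01 0.00 -0.35 0.82 -0.14
-0.00 -0.01 0.00 -0.35 0.82 -0.14
-0.00 -0.01 0.00 -0.35 0.82 -0.14
-0.00 -0.01 0.00 -0.35 0.82 -0.14
-0.00 -0.01 0.00 -0.35 0.82 -0.14
```

The ring top holds at 0.0682 with 20 N, so the follower is at its stop. Moving aside for a final look.

```bash
python3 -m crank '0 0 0 -0.5 0.7 -0.2 0; 0 0 0 -0.5 0.7 -0.2 0; 0 0 0 -0.5 0.7 -0.2 0; 0 0 0 -0.5 0.7 0 0; 0 0 0 0 0 0 0'; python3 -m crank '0 0 0 0 0 0 0; 0 0 0 0 0 0 0'
python3 - <<'E'
from h import *
st()
s=viewer.camera("scene"); cv2.imwrite("pics/s30.png",cv2.resize(s["img"][120:380,150:450],(690,598),interpolation=cv2.INTER_CUBIC)[:,:,::-1])
p=viewer.camera("top"); cv2.imwrite("pics/t30.png",cv2.resize(p["img"][120:300,90:490],(800,360),interpolation=cv2.INTER_CUBIC)[:,:,::-1])
E
```

```text
time: 52.75
position: [0.4471, 0.2151, 0.2119]
tool_rot: [1.0, 0.019, -0.001, 0.0]
ft_force: [-0.2, 0.8, -0.5]
grip_width: 0.0433
time: 53.0
position: [0.4481, 0.2159, 0.211]
tool_rot: [1.0, 0.019, -0.001, -0.0]
ft_force: [-0.1, 0.8, -0.1]
grip_width: 0.0434
t=53.00 [0.4481 0.2159 0.211 ] yaw 2.2 zax [-0.002  0.    -1.   ] F [-0.1  0.8 -0.1] w 0.0434
```

View pics/s30.png

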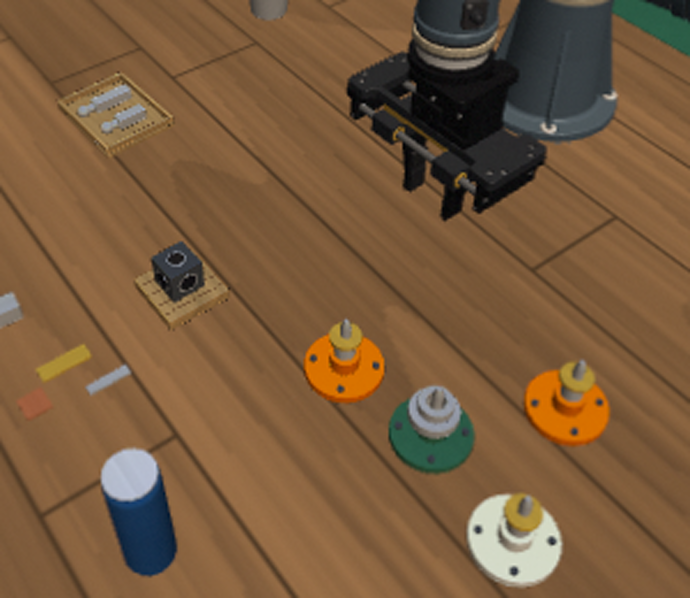

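View pics/t30.png

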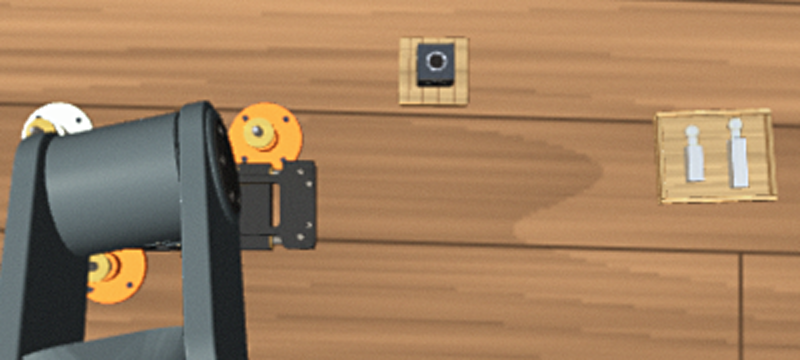

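Everything is in place: punches in the tray, the block on the pad, and both rings on the green feeder at (433,410) in the scene view. One numeric check of the block, then hand in.

Run:
```python
from h import *
p=viewer.camera("top"); print(onplane(p,[(90+436/2-.25,120+61.5/2-.25)],.062), "pad .6385 .0085")
print(robot.hand_in()); st()
```

```text
[[0.63973974 0.00853429]] pad .6385 .0085
the job is handed in; nothing more can be done
None
the job is handed in; nothing more can be done
```

The job is handed in at about 53 s of the 134 s allowed. All five pieces are where you asked, the gripper is clear, and the look-alike feeders were not touched.

- **Punches:** both lie flat, side by side in the tray.
- **Block:** it stands on the pad. The last check from the top picture put its centre about 1 mm from the pad's middle.
- **Rings:** I pushed the big ring down until the follower stopped. It held against 36 N at about the expected height. The small ring went on top, and both rings look flat. A final fingertip press on the small ring held at z = 68.2 mm under about 20 N. 68 mm is the height for two rings with the follower fully down.

Some things did not go to plan:
- **First grasp:** my first attempt at the short punch closed too late, so I lifted empty and had to repeat it. The punch had not moved.
- **Bench contact:** on the repeat, the fingertips pressed the bench with about 35 N, and I backed off.
- **Small ring grip:** it read 36 mm in the gripper instead of 38 mm, but the ring was held level and went on cleanly.
- **Feeder position:** the estimates from the wrist and top cameras differed by about 2 mm, within the 4 mm play in the ring's hole.

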